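# Pack the two-tier wheel kit

### The job

Pack the wheel kit: lay the two loose yellow wheels flat in the green lower tray, one in its wide end and one in its narrow end. Then turn the grey tray with the carry handle until its outline matches, wide end over wide end, and nest it fully home on the lower tray; only then lay the ball bearing flat in its wide end and the hex nut flat in its narrow end. Leave the loose blue wheel and the yellow wheel mounted on a block where they are: they are not part of the kit.

Things in the scene. Friction and masses are not known exactly. Their poses are not given: they have to be found in the camera images.
- lower_tray: Green open tray, fixed. Outline: rounded trapezoid 170 mm long, 136 mm wide at the wide end, 108 at the narrow. Walls and floor 4 mm thick, rim 38 mm above the underside. A divider 6 mm thick, 12 mm high at mid-length parts the two ends. Origin: centre of the underside at mid-length; x along the length to the WIDE end, z up. Compartment middles: x = +42 and -42 mm. White tag on the narrow end.
- upper_tray: Grey tray, 0.26 kg, outline as the green one. A 9 mm foot, 7.5 mm in, enters the green tray (play 3.5 mm a side), its shoulder rests on the rim: home at 29 mm, underside to underside. Rim 31 mm high, floor 3 mm. Black handle bar mid-length: 12 mm thick (x), 76 mm long (y), 36 to 50 mm above the underside. Origin: underside centre; x to the WIDE end, z up. Compartment middles: x = +38, -38 mm.
- big_wheel: Loose yellow wheel lying flat, 62 mm across, 20 mm high, 0.14 kg. Origin: centre of its underside, z up.
- small_wheel: The other loose yellow wheel lying flat, 56 mm across, 22 mm high, 0.13 kg. Origin: centre of its underside, z up.
- bearing: Steel ball bearing lying flat, 47 mm across, 14 mm high, 0.10 kg. Origin: centre of its underside, z up.
- nut: Grey steel hex nut lying flat, 24 mm across two flats (along its x), 27 mm across corners (along its y), 13 mm high, 0.03 kg. Origin: centre of its underside, z up.
- blue_wheel: Loose blue wheel lying flat, 74 mm across, 26 mm high; not part of the kit, stays where it is. Origin: centre of its underside.
- wheel_block: Grey steel block with a yellow wheel standing upright on its axle, 89 x 118 x 75 mm; not part of the kit, stays where it is. Origin: centre of the underside of its bounding box, its 118 mm length along y. Other fixed clutter round the work is up to 110 mm high.

How it is judged:
By the outcome, as a careful person would: the job done as asked, in the order asked, and still so for the second after the job is handed in, with the robot touching nothing.
It also fails if it takes over 115 s, if anything falls off the work surface, if the arm or the gripper's body presses on something with over 40 N, if the wrist force passes 120 N, or if a joint passes its speed limit or range.

### The arm

A 7-joint arm with a two-finger parallel gripper is mounted at the origin on a cart in front of the work surface, level with it; the furniture and walls round the work are solid. World frame = base frame: x ahead of the robot, y to its left, z up, the work surface at z = 0. Lengths are in m, angles in rad, forces in N, time in s.
With the tool pointing down it reaches from about 0.4 to 0.85 m from the base axis. Payload 10.4 kg.
Tool frame: the origin (TCP) lies between the finger pads; the fingertips stand ahead of it and the grasp point (between the pads) lies 6 mm ahead of it (finger_overhang is the z of the fingertips in the tool frame, in m); z points along the fingers, y is the direction in which the jaws open and shut (so a half turn about z gives the same grasp; the last joint's range is limited). The gripper opens to 85 mm and grips with 20 to 120 N. Pads are 22 mm wide; open, the fingers measure 114 mm over their backs; the gripper's body (76 mm by 85 mm) begins 54 mm behind the grasp point. The pads swing forward as they close: fully open they stand 13 mm farther back than shut.
Start: joints at [-1.279, 0.332, -0.065, 1.46, 0.022, 1.35, -0.088], TCP at [0.194, 0.594, 0.256] pointing down, gripper open.
Joint ranges: [-2.6, 2.6], [-0.5, 2.12], [-1.47, 1.34], [0.16, 2.42], [-1.27, 4.41], [0.06, 2.06], [-2.6, 2.6]. Speed limits (rad/s): [2.22, 2.22, 2.79, 2.79, 3.14, 3.14, 3.14].

### API

Orientations are given as a unit quaternion [x, y, z, w].
In Python, from workcell import * gives the robot as it stands.
- The arm moves only by the shell command python3 -m creep 'ROWS' [FORCE]. ROWS is JSON, a list of rows, each a list of 7 numbers: the turn, a rotation vector about the tool's x, y, z in rad, then the shift along the tool's x, y, z in mm, then the closure in counts, from 0 (fully open) to 255 (shut). In form: [[wx, wy, wz, dx, dy, dz, claw], ...]. A call has 1 to 8 rows; each row shifts and turns the commanded pose from where the row before left it, along the tool's axes as they then stand; what a row does not reach is not made up. A row lasts 1/10 s, in which the tool goes at most 50 mm and 8.59 degrees, less where a joint would pass 70% of its speed; a pose out of reach is approached as far as the arm can. A call is refused whole if a number of a shift passes 50 or a number of a turn 0.15, either way. A call with a gripper value outside its range is refused whole. The fingers move at their own pace and stop on an object; FORCE is the grip in N (left out, the last holds). Time passes only in rows, so rows that do not move let the fingers close. It gives the time, the measured TCP pose, the force and the opening at its end, in the units of the state.
- get_obs(): the state, without advancing time (a new reading comes with each control period).
- camera(name): name is "scene" or "top" or "wrist"; returns (picture, depth): 420x560x3 uint8, blue, green, red; 420x560 float32, m along the optical axis (not along the pixel's ray), 0 where there is no reading.
- camera_model(name): a dict with "camera_matrix" (3x3 intrinsics, pixels), "R" (3x3) and "t" (3): a world point X has camera coordinates R X + t; the wrist camera has in their place "mount" (4x4, takes a point from camera to tool coordinates, whose origin is the TCP and whose axes are the flange's). Camera axes: x right, y down, z forward; pixel columns grow to the right and rows downward; lengths in m; the calibration is good to about 2 mm. A picture is of the moment at which its call begins: read the wrist's pose just before it. camera_model takes no time and is no camera call.
- hand_in(): hands the job in, once; it reports no verdict.
The state is a dict: "clock": time; "joint_pos": joint angles; "joint_velocities": joint speeds; "tau": joint torques, N m; "position": TCP position; "ee_rot": TCP orientation; "ft_force": force on the tool from outside, world axes, zero at the start; "torque": the same for the moment, N m; "grip_width": opening from 0.0 (shut) to 1.0 (fully open).
Only numpy, scipy, OpenCV 4.12 (cv2) and the standard library are available. Lean on these libraries where they do the work, as an engineer would, in place of code of your own. Each camera call takes 0.05 s, during which the arm holds its last target.

## Working session

There is one attempt and no reset: what is moved stays moved. The work goes in short steps, Python scripts to look and compute and a shell command to move; the robot and the scene stay as the last step left them, time stands still between calls to the robot, and variables do not carry over. Pictures are saved under pics/ and viewed, and the job is handed in when it is done.

```bash
ls; mkdir -p pics
python3 - <<'E'
from workcell import *
import cv2,numpy as np
o=get_obs();print(o)
for n in ["scene","top","wrist"]:
    p,d=camera(n);cv2.imwrite(f"pics/{n}0.png",p);np.save(f"pics/{n}0.npy",d)
    print(n,camera_model(n))
print(finger_overhang)
E
```

```text
pics
{'clock': 0.0, 'joint_pos': array([-1.27859768,  0.33285889, -0.06467437,  1.46096322,  0.02161418,
        1.34991532, -0.08854203]), 'joint_velocities': array([ 1.50391583e-04, -1.92248599e-04,  1.67216149e-04,  9.66186155e-04,
       -2.90048516e-04, -1.09748025e-03,  7.89827185e-05]), 'tau': array([ 1.22730626e-04, -6.25445938e+01,  4.96173289e-02, -3.91601694e+01,
        1.63108937e-02,  9.90971457e-03,  4.06524077e-05]), 'position': array([0.1934293 , 0.59394294, 0.25551351]), 'ee_rot': array([ 1.56770761e-01,  9.87634752e-01, -7.21305860e-04, -6.82360995e-05]), 'ft_force': array([0.05212863, 0.29169057, 0.62520298]), 'torque': array([ 0.01175644,  0.04219594, -0.00728729]), 'grip_width': 1.0001850350703763}
scene {'camera_matrix': array([[384.37836918,   0.        , 277.64463247],
       [  0.        , 384.37836918, 213.44091441],
       [  0.        ,   0.        ,   1.        ]]), 'R': array([[-0.4749665 , -0.8799928 ,  0.00441619],
       [-0.45097583,  0.23909385, -0.85991565],
       [ 0.7556637 , -0.41042272, -0.51041705]]), 't': array([0.31676202, 0.30256453, 0.47
[... 259 characters left out ...]
[-9.85873562e-01,  2.73944025e-02, -1.65235788e-01],
       [ 1.65165763e-01, -4.81516699e-03, -9.86254067e-01]]), 't': array([0.02091817, 0.58429271, 1.26810794])}
wrist {'camera_matrix': array([[348.0821452 ,   0.        , 278.69895391],
       [  0.        , 348.0821452 , 211.35272901],
       [  0.        ,   0.        ,   1.        ]]), 'mount': array([[-2.27937912e-04, -9.51283438e-01, -3.08317642e-01,
         7.93917143e-02],
       [ 9.99999972e-01, -2.38009117e-04, -4.94222221e-06,
        -1.15491941e-04],
       [-6.86809556e-05, -3.08317634e-01,  9.51283466e-01,
        -1.18202498e-01],
       [ 0.00000000e+00,  0.00000000e+00,  0.00000000e+00,
         1.00000000e+00]])}
0.025
```

View pics/top0.png

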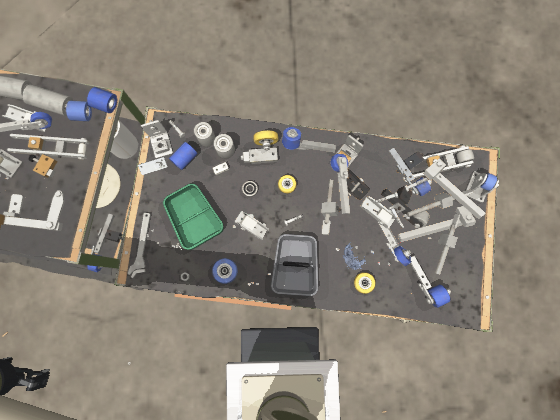

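View pics/scene0.png

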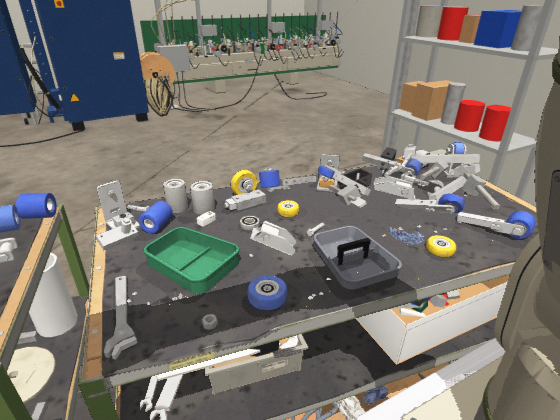

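View pics/wrist0.png

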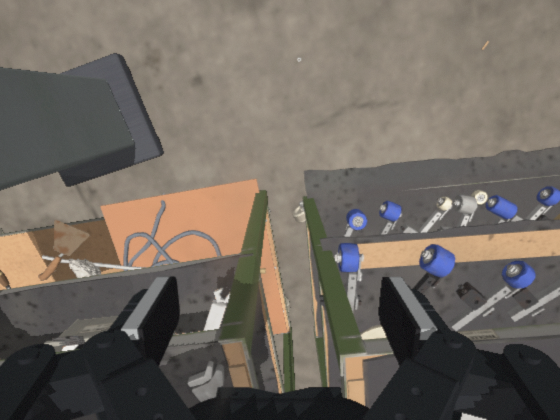

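The top view shows the green tray near (193,216), the grey tray at (297,264), yellow wheels at (288,184) and (365,283), the bearing at (250,188), the nut at (185,276), the blue wheel at (224,270) and the block at (263,145). Next I'll zoom in and measure.

```bash
cat > h.py <<'E'
from workcell import *
import cv2,numpy as np
from scipy.spatial.transform import Rotation as Ro
def model(n,o=None):
    m=camera_model(n)
    if n!="wrist": return m["camera_matrix"],m["R"],np.array(m["t"])
    T=np.eye(4);T[:3,:3]=Ro.from_quat(o["ee_rot"]).as_matrix();T[:3,3]=o["position"]
    C=np.linalg.inv(T@m["mount"]);return m["camera_matrix"],C[:3,:3],C[:3,3]
def cloud(M,d):
    K,R,t=M;v,u=np.mgrid[:d.shape[0],:d.shape[1]]
    c=np.stack([(u-K[0,2])/K[0,0]*d,(v-K[1,2])/K[1,1]*d,d],-1)
    return (c-t)@R
def ray(M,uv,z):
    K,R,t=M;c=-R.T@t;w=R.T@np.array([(uv[0]-K[0,2])/K[0,0],(uv[1]-K[1,2])/K[1,1],1])
    return c+w*(z-c[2])/w[2]
def proj(M,X):
    K,R,t=M;c=R@np.asarray(X)+t;return (K@c)[:2]/c[2]
def two(Ma,a,Mb,b):
    A=[];B=[]
    for M,uv in((Ma,a),(Mb,b)):
        K,R,t=M;w=R.T@np.array([(uv[0]-K[0,2])/K[0,0],(uv[1]-K[1,2])/K[1,1],1]);w/=np.linalg.norm(w)
        P=np.eye(3)-np.outer(w,w);A.append(P);B.append(P@(-R.T@t))
    A=np.vstack(A);B=np.hstack(B);x=np.linalg.lstsq(A,B,rcond=None)[0];return x
E
python3 - <<'E'
from h import *
p=cv2.imread("pics/top0.png")
cv2.imwrite("pics/top0z.png",cv2.resize(p[110:310,130:390],None,fx=3,fy=3,interpolation=cv2.INTER_CUBIC))
M=model("top");d=np.load("pics/top0.npy");X=cloud(M,d);hsv=cv2.cvtColor(p,cv2.COLOR_BGR2HSV)
s=cv2.imread("pics/scene0.png");Ms=model("scene");Xs=cloud(Ms,np.load("pics/scene0.npy"));hs=cv2.cvtColor(s,cv2.COLOR_BGR2HSV)
for nm,XX,H,lo,hi in[("yel",X,hsv,(22,120,120),(35,255,255)),("grn",X,hsv,(65,80,40),(88,255,255)),("blu",X,hsv,(105,120,40),(125,255,255)),("yelS",Xs,hs,(22,120,120),(35,255,255)),("grnS",Xs,hs,(65,80,40),(88,255,255)),("bluS",Xs,hs,(105,120,40),(125,255,255))]:
    m=cv2.inRange(H,lo,hi);n,l,st,c=cv2.connectedComponentsWithStats(m)
    for i in range(1,n):
        if st[i,4]>60:
            q=XX[l==i];q=q[q[:,2]>-.2]
            if len(q)<20: continue
            zt=np.percentile(q[:,2],90);top=q[q[:,2]>zt-.006]
            print(nm,st[i],c[i].round(1),"min",np.percentile(q,2,0).round(3),"max",np.percentile(q,98,0).round(3),"mid", ((top.min(0)+top.max(0))/2).round(4))
for uv in[(250,188),(185,276),(297,264),(270,270),(240,250),(230,190)]:
    print(uv,X[uv[1]-1:uv[1]+2,uv[0]-1:uv[0]+2].reshape(-1,3).mean(0).round(3))
E
```

```text
yel [254 130  24  15 223] [265.3 136.1] min [ 0.792 -0.006  0.024] max [0.816 0.062 0.08 ] mid [0.5929 0.0291 0.7087]
yel [278 175  18  18 155] [286.7 184. ] min [ 0.642 -0.056  0.014] max [ 0.693 -0.006  0.027] mid [ 0.6674 -0.031   0.0244]
yel [354 273  21  21 198] [364.1 282.6] min [ 0.341 -0.275  0.013] max [ 0.395 -0.219  0.026] mid [ 0.3682 -0.132   0.6827]
grn [ 163  184   60   66 2462] [191.9 216.4] min [ 0.49   0.173 -0.   ] max [0.663 0.326 0.042] mid [0.5189 0.1732 0.6894]
blu [ 87  87  29  26 415] [99.7 99.2] min [0.907 0.49  0.016] max [0.97  0.561 0.067] mid [0.9423 0.5248 0.0627]
blu [ 31 112  20  14 133] [ 41.1 116.9] min [0.868 0.677 0.031] max [0.897 0.724 0.073] mid [0.6316 0.3656 0.7063]
blu [282 127  19  22 194] [290.3 139.5] min [ 0.774 -0.073  0.027] max [ 0.833 -0.024  0.069] mid [ 0.7994 -0.0507  0.0654]
blu [169 143  28  26 324] [182.6 155.8] min [0.724 0.241 0.025] max [0.79  0.311 0.058] mid [0.5797 0.162  0.6978]
blu [331 157   8  14  64] [333.9 164.1] min [ 0.694 -0.179  0.065] max [ 0.728 -0.161  0.085] mid [ 0.7091 -0.1697  0.0817]
blu [394 246  16  18
[... 2811 characters left out ...]
 ] mid [0.4431 0.4898 0.2765]
bluS [439 194  26  19 245] [452.9 200.7] min [ 0.411 -0.36   0.036] max [ 0.455 -0.325  0.08 ] mid [0.1913 0.0205 0.286 ]
bluS [139 201  33  32 625] [156.1 215.9] min [0.718 0.246 0.005] max [0.778 0.32  0.051] mid [0.3576 0.3259 0.2721]
bluS [507 211  28  28 398] [522.5 222. ] min [ 0.293 -0.471  0.004] max [ 0.346 -0.425  0.055] mid [ 0.324  -0.4491  0.0516]
bluS [248 276  39  34 604] [268.1 294.5] min [0.375 0.13  0.004] max [0.439 0.197 0.026] mid [0.186  0.2642 0.26  ]
(250, 188) [0.661 0.08  0.002]
(185, 276) [0.402 0.276 0.002]
(297, 264) [ 0.425 -0.052  0.052]
(270, 270) [0.412 0.025 0.001]
(240, 250) [0.473 0.113 0.002]
(230, 190) [ 0.657  0.141 -0.001]
```

View pics/top0z.png

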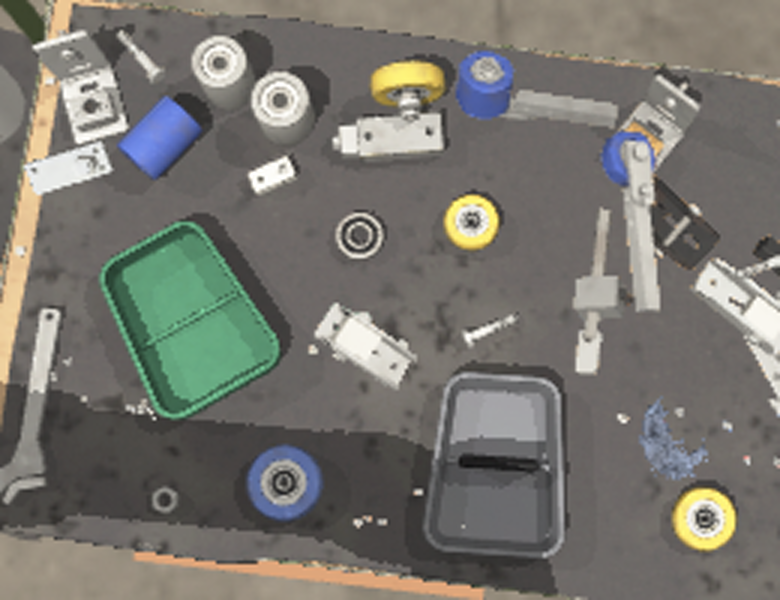

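```bash
cat >> h.py <<'E'
def go(x,y,z,yaw=None):
    """prints tool-axis turn (rad) and shift (mm, in axes after the turn); yaw=world angle(deg) of tool y"""
    o=get_obs();R=Ro.from_quat(o["ee_rot"])
    if yaw is None: rv=np.zeros(3);R2=R
    else:
        a=np.radians(yaw);yv=np.array([np.cos(a),np.sin(a),0]);zv=np.array([0,0,-1.]);xv=np.cross(yv,zv)
        R2=Ro.from_matrix(np.stack([xv,yv,zv],1));rv=(R.inv()*R2).as_rotvec()
    s=R2.inv().apply(np.array([x,y,z])-o["position"])*1000
    print("turn",rv.round(3),"shift",s.round(1),"t",round(o["clock"],2))
E
python3 -m creep '[[0,0,-0.15,0,0,-25,0],[0,0,-0.15,0,0,-25,0],[0,0,-0.014,0,0,-25,0],[0,0,0,-30,-35,0,0],[0,0,0,-30,-35,0,0],[0,0,0,-30,-35,0,0],[0,0,0,-30,-35,0,0],[0,0,0,-30,-35,0,0]]' 40
python3 -m creep '[[0,0,0,-30,-35,0,0],[0,0,0,-30,-35,0,0],[0,0,0,-30,-35,0,0],[0,0,0,-30,-35,0,0],[0,0,0,-30,-35,0,0],[0,0,0,0,0,0,0]]' 
python3 -c "
from h import *
go(0.5,0.25,0.33,90)"
```

```text
clock: 0.95
position: [0.3443, 0.4174, 0.3312]
ee_rot: [0.0, 1.0, 0.0, -0.0]
ft_force: [-0.2, 1.0, 0.1]
grip_width: 0.999
clock: 1.55
position: [0.497, 0.2375, 0.3312]
ee_rot: [0.005, 1.0, -0.001, 0.001]
ft_force: [0.1, 0.5, -0.3]
grip_width: 0.998
turn [-0.002  0.001 -0.011] shift [-3.  12.5  1.2] t 1.55
```

```bash
cat >> h.py <<'E'
def snap(tag):
    o=get_obs();p,d=camera("wrist");cv2.imwrite(f"pics/{tag}.png",p);M=model("wrist",o)
    np.savez(f"pics/{tag}.npz",K=M[0],R=M[1],t=M[2],d=d);return p,d,M,o
def load(tag):
    z=np.load(f"pics/{tag}.npz");return cv2.imread(f"pics/{tag}.png"),z["d"],(z["K"],z["R"],z["t"])
E
python3 -m creep '[[0,0,0,0,0,0,0]]'
python3 - <<'E'
from h import *
p,d,M,o=snap("w1");print(o["position"],o["ee_rot"],o["joint_velocities"].round(3))
E
```

```text
clock: 1.65
position: [0.4937, 0.2431, 0.331]
ee_rot: [0.002, 1.0, -0.0, -0.0]
ft_force: [-0.3, 0.6, -0.4]
grip_width: 1.003
[0.49365525 0.24311319 0.33102278] [ 1.66585806e-03  9.99998580e-01 -9.83180097e-05 -2.34650355e-04] [-0.031 -0.002 -0.041  0.005 -0.005  0.    -0.007]
```

View pics/w1.png

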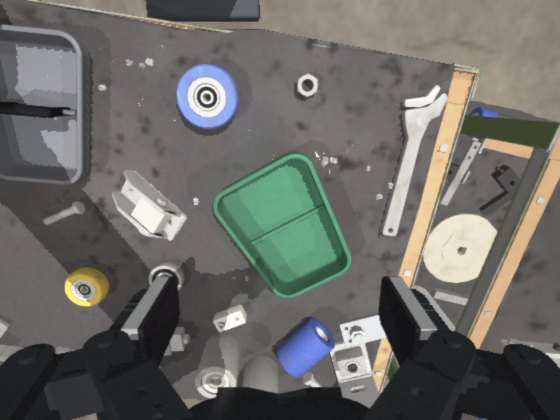

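```bash
cat >> h.py <<'E'
def trap(pts,L=.170,W=.136,w=.108,guess=None):
    """pts: outline points XY of rim. ICP-like least squares of straight sides. returns cx,cy,ang(deg of +x to wide)"""
    from scipy.optimize import least_squares
    pts=np.asarray(pts)
    def sd(p,prm):
        c,s=np.cos(prm[2]),np.sin(prm[2]);q=(p-prm[:2])@np.array([[c,-s],[s,c]])
        a=np.arctan((W-w)/2/L);half=(W+w)/4
        return np.stack([q[:,0]-L/2,-q[:,0]-L/2,(q[:,1]-half)*np.cos(a)-q[:,0]*np.sin(a),(-q[:,1]-half)*np.cos(a)-q[:,0]*np.sin(a)],1)
    prm=np.array([guess[0],guess[1],np.radians(guess[2])])
    for k in range(3):
        s=sd(pts,prm);srt=np.sort(np.abs(s),1);ok=(srt[:,0]<.015)&(srt[:,1]>.025);j=np.abs(s).argmin(1)
        f=lambda q:sd(pts[ok],q)[np.arange(ok.sum()),j[ok]]
        r=least_squares(f,prm,loss="soft_l1",f_scale=.002);prm=r.x
    res=f(prm);print("  side residual mm",[(1000*np.median(res[j[ok]==i])).round(1) if (j[ok]==i).any() else None for i in range(4)],ok.sum())
    return prm[0],prm[1],np.degrees(prm[2])
E
python3 - <<'E'
from h import *
p,d,M=load("w1");X=cloud(M,d);H=cv2.cvtColor(p,cv2.COLOR_BGR2HSV)
m=cv2.inRange(H,(65,80,40),(88,255,255));m[:140]=0;m[305:]=0;m[:,370:]=0
z=X[...,2][m>0];print("z pct",np.percentile(z,[2,25,50,75,90,98]).round(4))
print("bg z",X[200:230,355:375,2].mean())
rim=(m>0)&(X[...,2]>.033);q=X[rim][:,:2];h=cv2.convexHull(q.astype(np.float32))[:,0]
c=q.mean(0);print(c,cv2.minAreaRect(h))
# rim mask outer contour, rayed
cs,_=cv2.findContours((rim*255).astype(np.uint8),cv2.RETR_EXTERNAL,cv2.CHAIN_APPROX_NONE);cc=max(cs,key=len)[:,0]
hh=cv2.convexHull(cc)
big=np.zeros(m.shape,np.uint8);cv2.drawContours(big,[hh],-1,255,-1);cc=cv2.findContours(big,cv2.RETR_EXTERNAL,cv2.CHAIN_APPROX_NONE)[0][0][:,0]
P=np.array([ray(M,u,.038)[:2] for u in cc])
print("green",trap(P,guess=(c[0],c[1],215)))
E
```

```text
z pct [0.003  0.0043 0.0051 0.0136 0.038  0.0394]
bg z 0.002761549597628513
[0.56290106 0.2499571 ] ((0.5491570234298706, 0.23881126940250397), (0.23386843502521515, 0.13470973074436188), 28.03227996826172)
  side residual mm [np.float64(1.4), np.float64(2.0), np.float64(1.7), np.float64(1.3)] 258
green (np.float64(0.5747118631657074), np.float64(0.25334489909888586), np.float64(208.53391196658342))
```

Grippers' view w1: the green tray's wide end is up-left, edge (215,205)–(300,157), and the nut is at (308,85). The measured rim height of 38–39 mm agrees with the text. Next the small wheel.

```bash
python3 -m creep '[[0,0,0,-18,-45,5,0],[0,0,0,-18,-45,5,0],[0,0,0,-18,-45,5,0],[0,0,0,-18,-45,5,0],[0,0,0,-18,-45,5,0],[0,0,0,-16,-48,5,0],[0,0,0,0,0,0,0],[0,0,0,0,0,0,0]]'
python3 - <<'E'
from h import *
p,d,M,o=snap("w2");print(o["position"],o["joint_velocities"].round(3),o["joint_pos"].round(2))
X=cloud(M,d);H=cv2.cvtColor(p,cv2.COLOR_BGR2HSV)
m=cv2.inRange(H,(22,120,120),(35,255,255));n,l,st,c=cv2.connectedComponentsWithStats(m)
for i in range(1,n):
    if st[i,4]>200:
        q=X[l==i];zt=np.percentile(q[:,2],[5,50,90]);print(st[i],zt.round(4))
        cc=max(cv2.findContours((l==i).astype(np.uint8),cv2.RETR_EXTERNAL,cv2.CHAIN_APPROX_NONE)[0],key=len)
        print(cv2.fitEllipse(cc))
E
```

```text
clock: 2.5
position: [0.5987, -0.0278, 0.3009]
ee_rot: [0.001, 1.0, 0.0, -0.0]
ft_force: [-0.1, 0.8, -0.2]
grip_width: 0.999
[ 0.59870068 -0.02783996  0.30088886] [-0.034 -0.013 -0.036  0.003 -0.007  0.    -0.006] [-0.38  0.26  0.43  1.49 -0.11  1.42  1.63]
[255 202  44  45 916] [0.014  0.0217 0.023 ]
((276.4320983886719, 223.91500854492188), (43.59365463256836, 43.77448272705078), 173.51283264160156)
[ 295  309   58   48 1548] [0.0193 0.0633 0.074 ]
((323.91326904296875, 332.614990234375), (47.308536529541016, 55.525569915771484), 97.99205780029297)
```

View pics/w2.png

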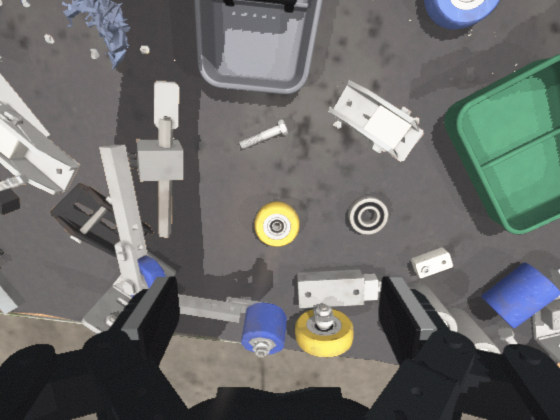

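```bash
python3 - <<'E'
from h import *
p,d,M=load("w2");X=cloud(M,d)
print("cam",-M[1].T@M[2])
for nm,(u,v) in dict(small=(276,224),bear=(369,216)).items():
    s=X[v-32:v+33,u-34:u+35];
    q=s[(s[...,2]>.008)&(np.hypot(s[...,0]-X[v,u,0],s[...,1]-X[v,u,1])<.036)]
    print(nm,"zmax",np.percentile(q[:,2],[50,90,97]).round(4),"ext",q.min(0).round(4),q.max(0).round(4),"mid",((q.min(0)+q.max(0))/2).round(4))
    print("bg",np.percentile(s[...,2],10).round(4))
print(ray(M,(276.4,223.9),.021))
# two view: top camera + wrist for hub centre
Mt=model("top");g=cv2.imread("pics/top0.png");H=cv2.cvtColor(g,cv2.COLOR_BGR2HSV);m=cv2.inRange(H,(22,120,120),(35,255,255))
n,l,st,c=cv2.connectedComponentsWithStats(m);
for i in range(1,n):
    if st[i,4]>100: print(st[i],cv2.fitEllipse(max(cv2.findContours((l==i).astype(np.uint8),0,1)[0],key=len)))
i=[i for i in range(1,n) if st[i,0]==278][0];e=cv2.fitEllipse(max(cv2.findContours((l==i).astype(np.uint8),0,1)[0],key=len))
print("two-view",two(M,(276.4,223.9),Mt,e[0]))
v=X[270:370,280:400];print("block z>.03 min x",np.percentile(v[v[...,2]>.02][:,0],1), "z at",X[285,320],X[275,330])
E
cat > /dev/null
python3 - <<'E'
import cv2
p=cv2.imread("pics/w2.png");cv2.imwrite("pics/w2z.png",cv2.resize(p[170:370,220:420],None,fx=3,fy=3,interpolation=2))
E
```

```text
cam [ 0.51937957 -0.027883    0.41916087]
small zmax [0.0212 0.0227 0.0232] ext [ 0.6391 -0.0583  0.0083] [ 0.6945 -0.0039  0.0255] mid [ 0.6668 -0.0311  0.0169]
bg -0.0003
bear zmax [0.0141 0.0153 0.0157] ext [0.6334 0.0588 0.0081] [0.6799 0.1057 0.0168] mid [0.6566 0.0822 0.0124]
bg -0.0003
[ 0.66410934 -0.03058742  0.021     ]
[254 130  24  15 223] ((265.39422607421875, 137.15139770507812), (13.906448364257812, 23.706125259399414), 84.16650390625)
[278 175  18  18 155] ((286.6952209472656, 183.5924835205078), (17.1488037109375, 17.638568878173828), 165.48165893554688)
[354 273  21  21 198] ((364.2773742675781, 282.5423278808594), (19.838075637817383, 20.439823150634766), 130.62075805664062)
two-view [ 6.71722520e-01 -3.14561413e-02  4.78839086e-04]
block z>.03 min x 0.587051242238959 z at [0.74583567 0.0248839  0.02484008] [0.73805824 0.03901928 0.01280368]
```

View pics/w2z.png

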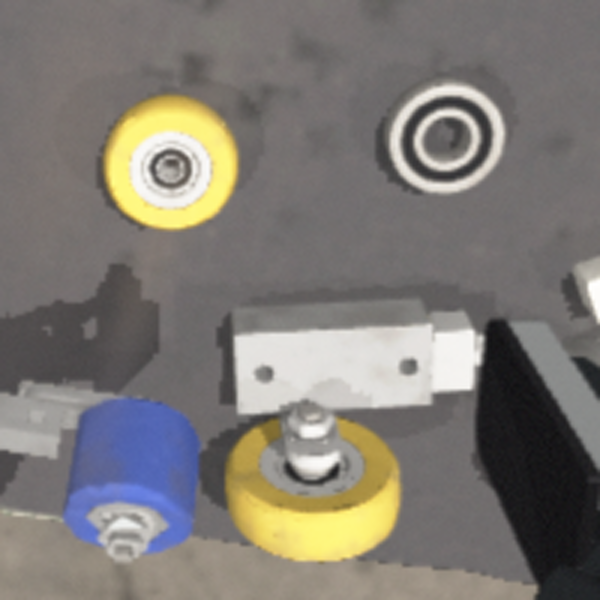

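```bash
python3 -c "
from h import *
go(0.6665,-0.031,0.06,90)"
```

```text
turn [ 0.001 -0.001  0.001] shift [-67.8  -4.7 241.1] t 2.55
```

```bash
python3 -m creep '[[0,0,0,-17,-1,45,0],[0,0,0,-17,-1,45,0],[0,0,0,-17,-1,45,0],[0,0,0,-17,-2,45,0],[0,0,0,0,0,45,0],[0,0,0,0,0,16,0],[0,0,0,0,0,0,0],[0,0,0,0,0,0,0]]' 40
python3 -c "
from h import *
go(0.6665,-0.031,0.02,90)"
```

```text
clock: 3.35
position: [0.6678, -0.0322, 0.0627]
ee_rot: [-0.0, 1.0, 0.0, 0.001]
ft_force: [1.0, -0.3, 0.4]
grip_width: 1.001
turn [0.001 0.003 0.001] shift [ 1.3  1.2 42.7] t 3.35
```

```bash
python3 -m creep '[[0,0,0,1,1,15,0],[0,0,0,0,0,15,0],[0,0,0,0,0,10,0],[0,0,0,0,0,0,0],[0,0,0,0,0,0,0]]' 40
python3 -c "
from h import *
go(0.6665,-0.031,0.02,90);snap('w3')"
```

```text
clock: 3.85
position: [0.6657, -0.0324, 0.0203]
ee_rot: [0.0, 1.0, -0.0, -0.0]
ft_force: [0.7, -0.2, 0.1]
grip_width: 0.995
turn [-0.    -0.    -0.001] shift [-0.8  1.4  0.3] t 3.85
```

View pics/w3.png

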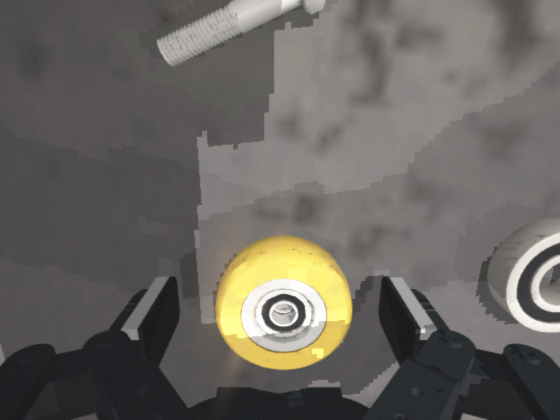

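```bash
python3 -m creep '[[0,0,0,0,0,-2,60],[0,0,0,0,0,0,120],[0,0,0,0,0,0,120],[0,0,0,0,0,0,120],[0,0,0,0,0,0,120]]' 40
python3 -c "
from h import *
snap('w4')"
```

```text
clock: 4.4
position: [0.6664, -0.0322, 0.0235]
ee_rot: [0.0, 1.0, 0.0, 0.001]
ft_force: [-0.7, 0.8, 5.9]
grip_width: 0.641
```

View pics/w4.png

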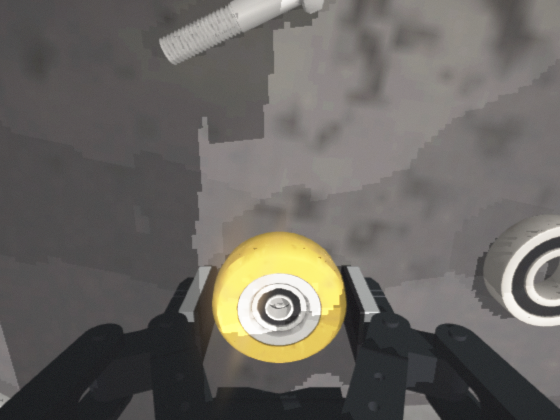

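```bash
python3 -m creep '[[0,0,0,0,0,-20,120],[0,0,0,0,0,-40,120],[0,0,0,0,0,-45,120],[0,0,0,0,0,-45,120],[0,0,0,20,40,-45,120],[0,0,0,25,40,-40,120],[0,0,0,25,40,0,120],[0,0,0,25,40,0,120]]' 60
python3 -m creep '[[0,0,0,25,40,0,120],[0,0,0,25,40,0,120],[0,0,0,20,40,0,120],[0,0,0,0,0,0,120],[0,0,0,0,0,0,120]]'
cat > meas.py <<'E'
from h import *
import sys
def green(tag,zr=.038,g=(0.5747,0.2533,208.5)):
    p,d,M=load(tag);X=cloud(M,d)
    out=[]
    Hs=cv2.cvtColor(p,cv2.COLOR_BGR2HSV);m=(cv2.inRange(Hs,(60,60,30),(92,255,255))>0)&(X[...,2]>zr-.006)&(X[...,2]<zr+.01)&(np.hypot(X[...,0]-g[0],X[...,1]-g[1])<.13)
    cs=cv2.findContours((m*255).astype(np.uint8),cv2.RETR_EXTERNAL,cv2.CHAIN_APPROX_NONE)[0]
    P=np.array([ray(M,u,zr)[:2] for c in cs if len(c)>20 for u in c[:,0]])
    # keep outer ones only: farther than the inner edge
    r=trap(P,guess=g);return r
if __name__=="__main__": print(green(sys.argv[1]))
E
python3 - <<'E'
from h import *
snap('w5');from meas import green
print(green("w5"),green("w1"))
print(get_obs()["position"])
E
```

```text
clock: 5.25
position: [0.5793, 0.1127, 0.2415]
ee_rot: [0.001, 1.0, 0.0, 0.001]
ft_force: [1.4, 0.1, -1.4]
grip_width: 0.632
clock: 5.75
position: [0.5094, 0.2326, 0.2402]
ee_rot: [-0.001, 1.0, 0.0, -0.0]
ft_force: [0.6, -0.5, -0.9]
grip_width: 0.631
  side residual mm [np.float64(1.8), None, np.float64(-1.0), np.float64(0.6)] 414
  side residual mm [np.float64(1.1), np.float64(1.5), np.float64(1.4), np.float64(1.1)] 258
(np.float64(0.5767182970515914), np.float64(0.2529323514545736), np.float64(207.56803147468082)) (np.float64(0.5749000647297923), np.float64(0.2533112631581646), np.float64(208.5766718298668))
[0.51013723 0.231186   0.24023107]
```

View pics/w5.png

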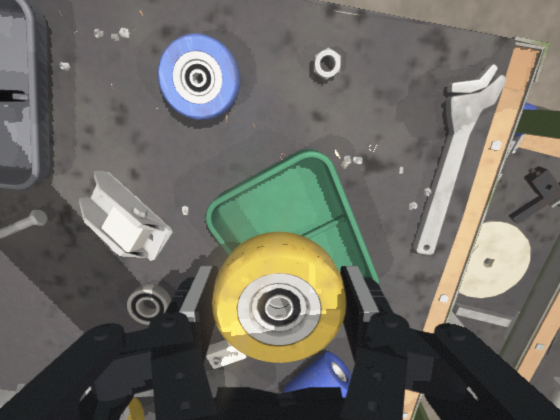

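```bash
python3 -c "
from h import *
go(0.612,0.2735,0.1,118.4)"
```

```text
turn [-0.     0.    -0.497] shift [-109.7  -11.2  140.2] t 5.8
```

```bash
python3 -m creep '[[0,0,-0.125,0,0,0,120],[0,0,-0.124,0,0,0,120],[0,0,-0.124,0,0,0,120],[0,0,-0.124,0,0,0,120],[0,0,0,-40,-4,40,120],[0,0,0,-40,-4,50,120],[0,0,0,-30,-3,50,120],[0,0,0,0,0,0,120]]' 
python3 -m creep '[[0,0,0,0,0,0,120]]' 
python3 -c "
from h import *
go(0.612,0.2735,0.05,118.4)"
```

```text
clock: 6.6
position: [0.5945, 0.2645, 0.1141]
ee_rot: [-0.244, 0.97, -0.002, -0.006]
ft_force: [-2.1, -1.2, -1.9]
grip_width: 0.634
clock: 6.7
position: [0.5958, 0.2654, 0.1219]
ee_rot: [-0.244, 0.97, -0.001, -0.001]
ft_force: [1.3, 0.7, -0.9]
grip_width: 0.633
turn [-0.001 -0.003 -0.002] shift [-18.1  -0.6  71.9] t 6.7
```

```bash
python3 -m creep '[[0,0,0,-18,0,20,120],[0,0,0,0,0,20,120],[0,0,0,0,0,20,120],[0,0,0,0,0,11,120],[0,0,0,0,0,10,120],[0,0,0,0,0,5,120],[0,0,0,0,0,0,120],[0,0,0,0,0,0,120]]' 
python3 -c "
from h import *
go(0.612,0.2735,0.028,118.4);snap('w6')"
```

```text
clock: 7.5
position: [0.6117, 0.2762, 0.0381]
ee_rot: [-0.246, 0.969, 0.0, 0.001]
ft_force: [0.5, -0.5, -1.2]
grip_width: 0.637
turn [0.    0.001 0.   ] shift [ 1.  -2.6 10.1] t 7.5
```

View pics/w6.png

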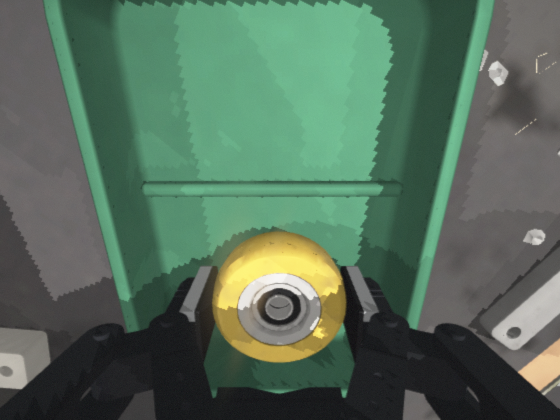

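```bash
python3 -m creep '[[0,0,0,1,-2,5,120],[0,0,0,0,0,4,120],[0,0,0,0,0,0,120],[0,0,0,0,0,0,120]]'
```

```text
clock: 7.95
position: [0.6112, 0.2737, 0.0279]
ee_rot: [-0.246, 0.969, -0.0, -0.0]
ft_force: [0.5, -0.0, -1.6]
grip_width: 0.637
```

```bash
python3 -m creep '[[0,0,0,0,0,0,70],[0,0,0,0,0,0,65],[0,0,0,0,0,0,65],[0,0,0,0,0,-15,65],[0,0,0,0,0,-30,65],[0,0,0,0,0,-45,65],[0,0,0,0,0,-45,30],[0,0,0,0,0,0,0]]' 
python3 -c "
from h import *
snap('w7');go(0.34,-0.247,0.25,90)"
```

```text
clock: 8.75
position: [0.6146, 0.275, 0.1721]
ee_rot: [-0.245, 0.969, 0.002, 0.006]
ft_force: [0.2, -0.2, 0.6]
grip_width: 0.998
turn [0.002 0.008 0.496] shift [ 273.3 -521.5  -81.5] t 8.8
```

View pics/w7.png

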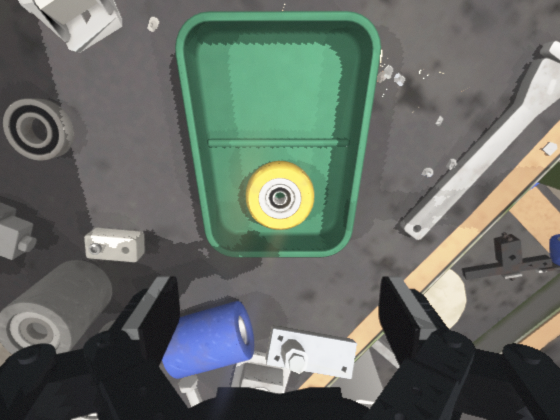

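```bash
python3 -m creep '[[0,0,0.125,25,-40,-10,0],[0,0,0.125,20,-42,-10,0],[0,0,0.125,20,-42,-10,0],[0,0,0.121,20,-42,-10,0],[0,0,0,22,-44,-10,0],[0,0,0,22,-44,-10,0],[0,0,0,22,-44,-10,0],[0,0,0,22,-44,-5,0]]' 
python3 meas.py w7
python3 -c "
from h import *
go(0.34,-0.247,0.25,90)"
```

```text
clock: 9.6
position: [0.4921, -0.0865, 0.2387]
ee_rot: [-0.0, 1.0, 0.0, 0.0]
ft_force: [1.3, 0.1, 1.2]
grip_width: 0.999
  side residual mm [np.float64(1.0), np.float64(1.5), np.float64(1.4), np.float64(1.4)] 546
(np.float64(0.5753984752885233), np.float64(0.25324588530197906), np.float64(208.54892142550958))
turn [0.001 0.001 0.   ] shift [ 152.1 -160.5  -11.3] t 9.6
```

```bash
python3 -m creep '[[0,0,0,33,-35,-2,0],[0,0,0,33,-35,-2,0],[0,0,0,33,-35,-2,0],[0,0,0,33,-35,-2,0],[0,0,0,20,-20,-2,0],[0,0,0,0,0,0,0],[0,0,0,0,0,0,0]]'
python3 - <<'E'
from h import *
p,d,M,o=snap("w8");print(o["position"],o["joint_pos"].round(2))
X=cloud(M,d);H=cv2.cvtColor(p,cv2.COLOR_BGR2HSV)
m=cv2.inRange(H,(22,120,120),(35,255,255));n,l,st,c=cv2.connectedComponentsWithStats(m)
for i in range(1,n):
    if st[i,4]>500:
        u,v=c[i].astype(int);s=X[max(0,v-50):v+51,max(0,u-50):u+51];c0=np.median(X[l==i],0)
        q=s[(s[...,2]>.008)&(np.hypot(s[...,0]-c0[0],s[...,1]-c0[1])<.04)]
        print(st[i],np.percentile(q[:,2],[50,90,97]).round(4),q.min(0).round(4),q.max(0).round(4),"mid",((q.min(0)+q.max(0))/2).round(4))
E
```

```text
clock: 10.3
position: [0.3412, -0.2447, 0.248]
ee_rot: [0.0, 1.0, 0.0, 0.0]
ft_force: [0.0, 0.6, 0.8]
grip_width: 0.996
[ 0.34119727 -0.24470593  0.24799209] [-0.24 -0.21  0.68  2.    0.14  1.31  1.96]
[ 248  174   57   57 1309] [0.0193 0.0207 0.0212] [ 0.3361 -0.278   0.0081] [ 0.3953 -0.2177  0.0222] mid [ 0.3657 -0.2479  0.0152]
```

View pics/w8.png

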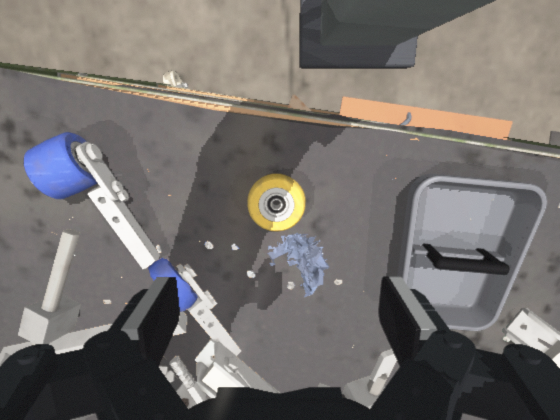

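```bash
cat >> meas.py <<'E'
def grey(tag,zr=.031,g=(0.42,-0.05,180),cut=.008):
    p,d,M=load(tag);X=cloud(M,d)
    m=(X[...,2]>zr-cut)&(X[...,2]<zr+.008)&(np.hypot(X[...,0]-g[0],X[...,1]-g[1])<.13)
    cs=cv2.findContours((m*255).astype(np.uint8),cv2.RETR_EXTERNAL,cv2.CHAIN_APPROX_NONE)[0]
    c=max(cs,key=len)
    P=np.array([ray(M,u,zr)[:2] for u in c[:,0]])
    r=trap(P,guess=g);return r,np.median(X[m][:,2])
E
python3 - <<'E'
from meas import *
print(grey("w8"))
p,d,M=load("w8");X=cloud(M,d);
for u,v in[(450,250),(480,265),(430,252),(470,210),(450,300)]: print((u,v),X[v,u].round(4))
m=(X[...,2]>.044)&(X[...,2]<.06)&(np.hypot(X[...,0]-.42,X[...,1]+.05)<.06);q=X[m];print(q.min(0),q.max(0),np.median(q,0))
go(0.366,-0.248,0.06,90)
E
```

```text
side residual mm [np.float64(0.7), np.float64(-9.1), np.float64(-4.0), np.float64(-8.9)] 621
((np.float64(0.42376089162479547), np.float64(-0.050012447884925086), np.float64(174.22569713861438)), np.float64(0.03057864227655445))
(450, 250) [ 0.4214 -0.0552  0.0137]
(480, 265) [ 0.4208 -0.0428  0.0512]
(430, 252) [ 0.4178 -0.0832  0.0267]
(470, 210) [ 0.3785 -0.0345  0.0026]
(450, 300) [ 0.4914 -0.0396  0.0031]
[ 0.4153843  -0.08670877  0.04406988] [ 0.43238999 -0.0112774   0.05207107] [ 0.42262946 -0.05060773  0.0497566 ]
turn [0.001 0.    0.001] shift [-24.3  -3.8 187.9] t 10.35
```

```bash
python3 -m creep '[[0,0,0,-12,-2,40,0],[0,0,0,-12,-2,45,0],[0,0,0,0,0,45,0],[0,0,0,0,0,45,0],[0,0,0,0,0,30,0],[0,0,0,0,0,8,0],[0,0,0,0,0,0,0],[0,0,0,0,0,0,0]]' 40
python3 -c "
from h import *
go(0.366,-0.248,0.0225,90)"
```

```text
clock: 11.15
position: [0.3664, -0.249, 0.0361]
ee_rot: [-0.0, 1.0, -0.0, 0.001]
ft_force: [1.0, -0.4, 0.4]
grip_width: 0.999
turn [-0.     0.001  0.001] shift [ 0.4  1.  13.6] t 11.15
```

```bash
python3 -m creep '[[0,0,0,0,1,12,0],[0,0,0,0,0,1,20],[0,0,0,0,0,0,60],[0,0,0,0,0,0,120],[0,0,0,0,0,0,120],[0,0,0,0,0,0,120],[0,0,0,0,0,0,120]]' 40
python3 -c "
from h import *
snap('w9')"
```

```text
clock: 11.85
position: [0.3655, -0.2479, 0.0225]
ee_rot: [-0.0, 1.0, 0.0, 0.0]
ft_force: [-2.7, 1.7, 5.8]
grip_width: 0.711
```

View pics/w9.png

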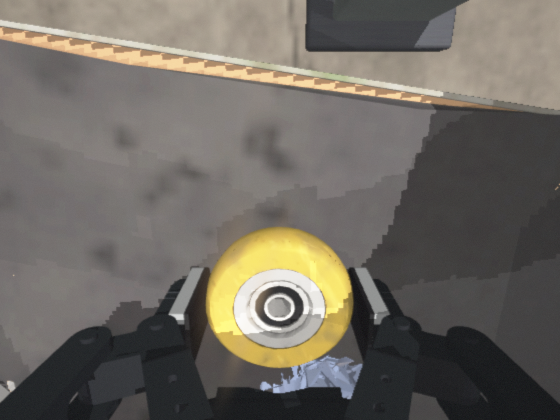

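```bash
python3 -m creep '[[0,0,0,0,0,-20,120],[0,0,0,0,0,-45,120],[0,0,0,0,0,-48,120],[0,0,0,0,20,-45,120],[0,0,0,-15,45,0,120],[0,0,0,-15,45,0,120],[0,0,0,-15,45,0,120],[0,0,0,-15,45,0,120]]' 60
python3 -m creep '[[0,0,0,-15,45,0,120],[0,0,0,-15,45,0,120],[0,0,0,-15,45,0,120],[0,0,0,-15,45,0,120],[0,0,0,-15,45,0,120],[0,0,0,-15,40,0,120],[0,0,0,0,0,0,120]]' 
python3 -c "
from h import *
go(0.5384,0.2332,0.08,118.55)"
```

```text
clock: 12.7
position: [0.4255, -0.0461, 0.1806]
ee_rot: [0.0, 1.0, 0.001, 0.001]
ft_force: [1.1, -0.3, -1.0]
grip_width: 0.706
clock: 13.4
position: [0.5151, 0.2235, 0.1796]
ee_rot: [-0.004, 1.0, 0.001, 0.0]
ft_force: [-1.4, -0.1, -0.8]
grip_width: 0.704
turn [ 0.001  0.    -0.491] shift [-25.1  -2.6  99.6] t 13.4
```

```bash
python3 -m creep '[[0,0,-0.125,0,0,0,120],[0,0,-0.125,0,0,0,120],[0,0,-0.121,0,0,0,120],[0,0,-0.12,0,0,0,120],[0,0,0,-12,-1,45,120],[0,0,0,-13,-1,45,120],[0,0,0,0,0,9,120],[0,0,0,0,0,0,120]]' 
python3 -c "
from h import *
go(0.5384,0.2332,0.04,118.55)"
```

```text
clock: 14.2
position: [0.5372, 0.2262, 0.08]
ee_rot: [-0.243, 0.97, -0.001, -0.002]
ft_force: [0.2, 0.5, -0.1]
grip_width: 0.702
turn [-0.    -0.004 -0.008] shift [-4.4  5.6 40. ] t 14.2
```

```bash
python3 -m creep '[[0,0,-0.006,-4,5,10,120],[0,0,0,0,0,15,120],[0,0,0,0,0,13,120],[0,0,0,0,0,0,120],[0,0,0,0,0,0,120]]' 
python3 -c "
from h import *
go(0.5384,0.2332,0.0275,118.55);snap('w10')"
```

```text
clock: 14.7
position: [0.5393, 0.2332, 0.0429]
ee_rot: [-0.246, 0.969, -0.0, -0.0]
ft_force: [0.2, 0.5, -0.5]
grip_width: 0.704
turn [-0.    -0.001 -0.001] shift [ 0.8  0.4 15.4] t 14.7
```

View pics/w10.png

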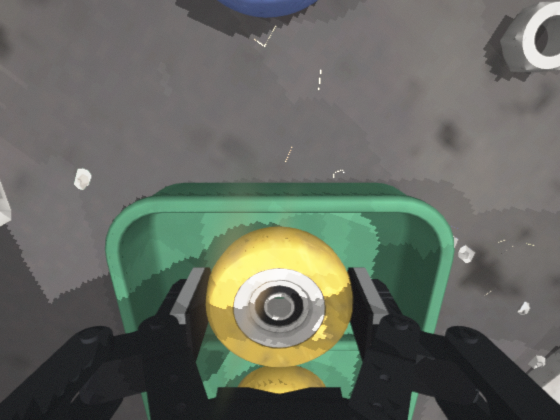

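```bash
python3 -m creep '[[0,0,0,1,0,8,120],[0,0,0,0,0,7,120],[0,0,0,0,0,0,120],[0,0,0,0,0,0,120],[0,0,0,0,0,0,55],[0,0,0,0,0,0,50],[0,0,0,0,0,0,50]]' 
python3 -m creep '[[0,0,0,0,0,-15,50],[0,0,0,0,0,-30,50],[0,0,0,0,0,-45,50],[0,0,0,0,0,-45,0],[0,0,0,0,0,-30,0],[0,0,0,10,0,0,0]]' 
python3 -c "
from h import *
snap('w11');go(0.37,-0.05,0.25,90)"
```

```text
clock: 15.45
position: [0.5386, 0.2331, 0.0282]
ee_rot: [-0.246, 0.969, 0.0, 0.0]
ft_force: [0.8, 0.3, 0.0]
grip_width: 0.81
clock: 16.05
position: [0.5322, 0.2293, 0.1992]
ee_rot: [-0.246, 0.969, 0.001, 0.004]
ft_force: [-0.3, -0.6, -0.9]
grip_width: 0.999
turn [0.002 0.004 0.497] shift [ 159.9 -277.9  -53.7] t 16.1
```

View pics/w11.png

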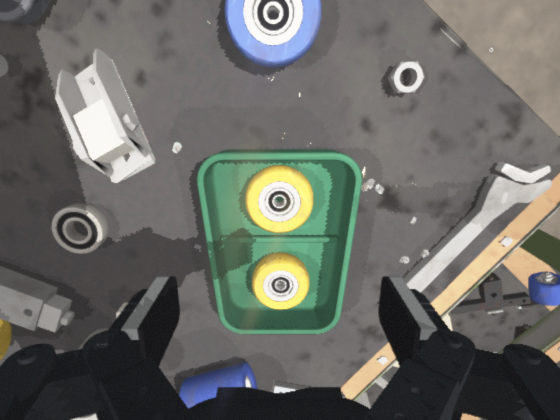

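```bash
python3 -m creep '[[0,0,0.148,0,0,-12,0],[0,0,0.148,0,0,-12,0],[0,0,0.148,0,0,-12,0],[0,0,0.148,0,0,-12,0],[0,0,0.148,0,0,-12,0],[0,0,0.148,0,0,-10,0],[0,0,0.148,0,0,0,0],[0,0,0.148,0,0,0,0]]' 
python3 -m creep '[[0,0,0.148,0,0,0,0],[0,0,0.148,0,0,0,0],[0,0,0.148,0,0,0,0],[0,0,0.148,0,0,0,0],[0,0,0.148,0,0,0,0],[0,0,0.148,0,0,0,0],[0,0,0,0,0,0,0]]' 
python3 -c "
from h import *
go(0.42,-0.0,0.27,0)"
```

```text
clock: 16.9
position: [0.5293, 0.2279, 0.2627]
ee_rot: [0.34, 0.941, -0.0, -0.0]
ft_force: [0.4, 0.4, -0.3]
grip_width: 1.004
clock: 17.6
position: [0.5292, 0.228, 0.2623]
ee_rot: [0.709, 0.705, -0.001, -0.0]
ft_force: [-0.6, 0.0, -0.2]
grip_width: 1.003
turn [-0.001  0.001 -0.006] shift [-228.  -109.2   -7.7] t 17.6
```

```bash
python3 -m creep '[[0,0,-0.006,-40,-20,-2,0],[0,0,0,-40,-20,-2,0],[0,0,0,-40,-20,-2,0],[0,0,0,-40,-20,-1,0],[0,0,0,-40,-20,0,0],[0,0,0,-28,-9,0,0],[0,0,0,0,0,0,0],[0,0,0,0,0,0,0]]'
python3 - <<'E'
from meas import *
p,d,M,o=snap("w12");print(o["position"],o["joint_pos"].round(2))
print(grey("w12",g=(.423,-.05,177)))
X=cloud(M,d);m=(X[...,2]>.044)&(X[...,2]<.06)&(np.hypot(X[...,0]-.42,X[...,1]+.05)<.06);q=X[m]
print(q.min(0),q.max(0),np.median(q,0),cv2.minAreaRect((q[:,:2]*1000).astype(np.float32)))
E
```

```text
clock: 18.4
position: [0.4207, -0.0, 0.27]
ee_rot: [0.705, 0.709, 0.0, -0.0]
ft_force: [-0.7, 0.6, -1.1]
grip_width: 0.999
[ 4.20708921e-01 -1.12747211e-06  2.70012871e-01] [-0.81 -0.21  0.62  1.97  0.13  1.35 -0.22]
  side residual mm [np.float64(1.1), np.float64(1.3), np.float64(1.6), np.float64(1.4)] 344
((np.float64(0.42424575601026976), np.float64(-0.04750759035158136), np.float64(174.5165218332517)), np.float64(0.03072360777274982))
[ 0.41558672 -0.08491942  0.04403677] [ 0.43297226 -0.00997477  0.05276627] [ 0.42417795 -0.04509366  0.04998205] ((424.3854064941406, -47.24089813232422), (74.83760833740234, 12.075066566467285), 84.52992248535156)
```

View pics/w12.png

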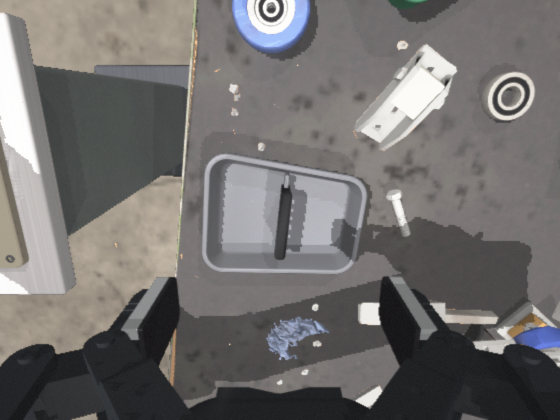

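```bash
python3 -c "
from h import *
go(0.4243,-0.0474,0.1,-5.5)"
```

```text
turn [-0.    -0.     0.101] shift [-47.5   8.  169.9] t 18.45
```

```bash
python3 -m creep '[[0,0,0.1,0,0,0,0],[0,0,0,-24,4,40,0],[0,0,0,-24,4,40,0],[0,0,0,0,0,45,0],[0,0,0,0,0,40,0],[0,0,0,0,0,0,0],[0,0,0,0,0,0,0]]' 80
python3 -c "
from h import *
go(0.4243,-0.0474,0.049,-5.5)"
```

```text
clock: 19.15
position: [0.4244, -0.0481, 0.1055]
ee_rot: [0.74, 0.672, -0.001, 0.0]
ft_force: [0.4, 0.0, 0.9]
grip_width: 1.0
turn [-0.001  0.002  0.   ] shift [ 0.6 -0.1 56.5] t 19.15
```

```bash
python3 -m creep '[[0,0,0,0,0,25,0],[0,0,0,0,0,20,0],[0,0,0,0,0,10,0],[0,0,0,0,0,0,0]]' 80
python3 -m creep '[[0,0,0,0,0,0,100],[0,0,0,0,0,0,200],[0,0,0,0,0,0,255],[0,0,0,0,0,0,255],[0,0,0,0,0,0,255],[0,0,0,0,0,0,255],[0,0,0,0,0,0,255]]' 80
python3 -c "
from h import *
snap('w13');go(0.4243,-0.0474,0.049,-5.5)"
```

```text
clock: 19.55
position: [0.4248, -0.048, 0.0506]
ee_rot: [0.741, 0.672, 0.0, -0.0]
ft_force: [-0.7, -0.2, -0.4]
grip_width: 1.003
clock: 20.25
position: [0.4244, -0.0483, 0.0505]
ee_rot: [0.741, 0.672, 0.0, -0.0]
ft_force: [-2.8, 0.3, 9.4]
grip_width: 0.124
turn [ 0.    -0.001 -0.002] shift [ 0.9 -0.2  1.5] t 20.3
```

View pics/w13.png

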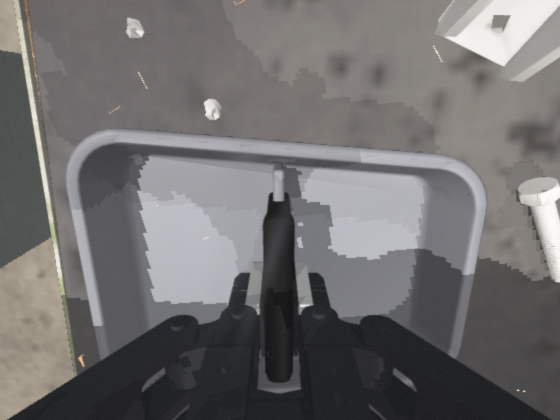

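```bash
python3 -m creep '[[0,0,0,0,0,-15,255],[0,0,0,0,0,-25,255],[0,0,0,0,0,-35,255],[0,0,0,0,0,-40,255],[0,0,0,0,0,-40,255],[0,0,0,0,0,0,255]]' 100
python3 -c "
from h import *
snap('w14');go(0.5757,0.2525,0.20,28.55)"
```

```text
clock: 20.9
position: [0.4264, -0.0485, 0.2093]
ee_rot: [0.741, 0.671, 0.003, 0.001]
ft_force: [0.8, 0.2, -3.7]
grip_width: 0.118
turn [ 0.004 -0.001 -0.596] shift [192.3 275.9   6.7] t 20.95
```

View pics/w14.png

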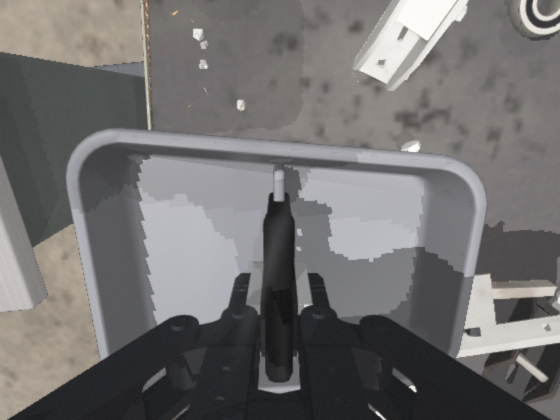

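```bash
python3 -m creep '[[0,0,-0.12,0,0,0,255],[0,0,-0.12,0,0,0,255],[0,0,-0.12,0,0,0,255],[0,0,-0.12,0,0,0,255],[0,0,-0.116,0,0,0,255],[0,0,0,12,18,0,255],[0,0,0,24,35,0,255],[0,0,0,24,35,0,255]]' 
python3 -m creep '[[0,0,0,24,35,0,255],[0,0,0,24,35,0,255],[0,0,0,24,35,0,255],[0,0,0,24,35,0,255],[0,0,0,24,35,0,255],[0,0,0,12,15,0,255],[0,0,0,0,0,0,255],[0,0,0,0,0,0,255]]' 
python3 -c "
from h import *
snap('w15');go(0.5757,0.2525,0.12,28.55)"
```

```text
clock: 21.75
position: [0.4726, 0.047, 0.2035]
ee_rot: [0.512, 0.859, -0.0, -0.001]
ft_force: [0.4, -0.3, -2.7]
grip_width: 0.114
clock: 22.55
position: [0.5762, 0.2521, 0.2029]
ee_rot: [0.511, 0.859, -0.002, -0.0]
ft_force: [-0.9, -1.9, -3.1]
grip_width: 0.122
turn [-0.003  0.001 -0.002] shift [ 1.3  0.  83.5] t 22.6
```

View pics/w15.png

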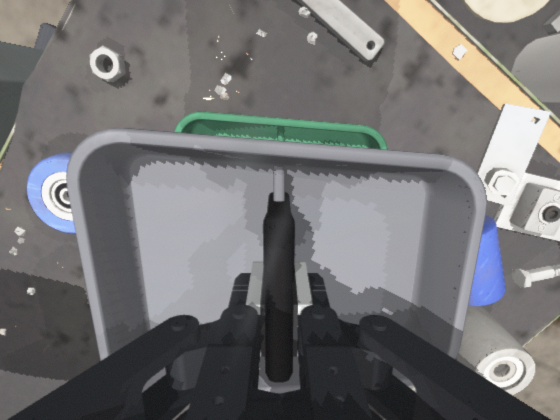

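```bash
python3 -m creep '[[0,0,0,1,0,30,255],[0,0,0,0,0,35,255],[0,0,0,0,0,25,255],[0,0,0,0,0,15,255],[0,0,0,0,0,0,255],[0,0,0,0,0,0,255]]' 
python3 -c "
from h import *
snap('w16');go(0.5757,0.2525,0.0795,28.55)"
```

```text
clock: 23.2
position: [0.5768, 0.2535, 0.1011]
ee_rot: [0.511, 0.859, 0.0, 0.0]
ft_force: [0.3, -0.5, -2.7]
grip_width: 0.119
turn [ 0.002 -0.    -0.001] shift [-0.5 -1.9 22.1] t 23.25
```

View pics/w16.png

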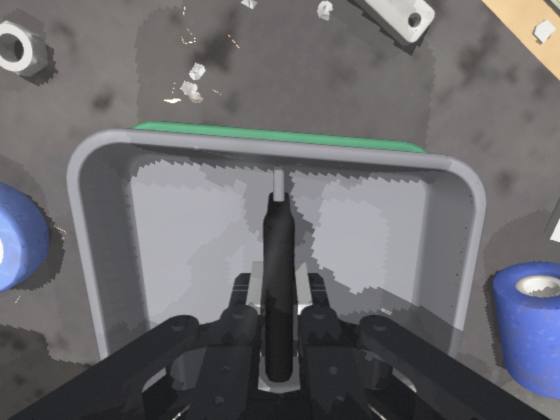

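```bash
python3 -m creep '[[0,0,0,0,-1,6,255],[0,0,0,0,-1,6,255],[0,0,0,0,0,0,255],[0,0,0,0,0,0,255]]' 
python3 -c "
from h import *
go(0.5757,0.2525,0.0795,28.55)"
python3 -m creep '[[0,0,0,0,0,3,255],[0,0,0,0,0,2,255],[0,0,0,0,0,0,255]]' 
python3 -c "
from h import *
go(0.5757,0.2525,0.0795,28.55)"
```

```text
clock: 23.65
position: [0.5744, 0.253, 0.088]
ee_rot: [0.511, 0.86, -0.0, -0.0]
ft_force: [-0.5, -0.1, -3.6]
grip_width: 0.118
turn [-0. -0. -0.] shift [-1.   0.9  8.5] t 23.65
clock: 23.95
position: [0.5743, 0.2529, 0.0827]
ee_rot: [0.511, 0.86, -0.0, -0.0]
ft_force: [-0.3, -0.4, -3.3]
grip_width: 0.12
turn [-0. -0. -0.] shift [-1.   1.   3.2] t 23.95
```

```bash
python3 -m creep '[[0,0,0,0,1,2,255],[0,0,0,0,0,2,255],[0,0,0,0,0,0,255],[0,0,0,0,0,0,255]]' 
python3 -c "
from h import *
snap('w17');go(0.5757,0.2525,0.0795,28.55)"
```

```text
clock: 24.35
position: [0.5756, 0.2536, 0.0796]
ee_rot: [0.511, 0.86, 0.0, -0.0]
ft_force: [-2.8, -0.5, 6.3]
grip_width: 0.12
turn [ 0.001 -0.    -0.   ] shift [-1.  -0.5  0.2] t 24.4
```

View pics/w17.png

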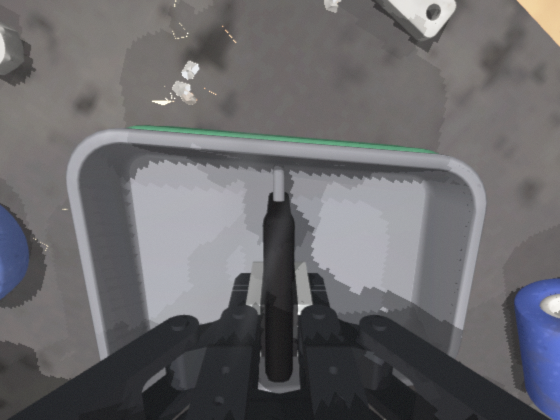

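```bash
python3 -m creep '[[0,0,0,0,0,1,255],[0,0,0,0,0,0,255],[0,0,0,0,0,-1,120],[0,0,0,0,0,0,60],[0,0,0,0,0,0,0],[0,0,0,0,0,0,0]]' 
python3 -m creep '[[0,0,0,0,0,-15,0],[0,0,0,0,0,-35,0],[0,0,0,0,0,-45,0],[0,0,0,0,0,-45,0],[0,0,0,30,0,-45,0],[0,0,0,20,0,-10,0],[0,0,0,0,0,0,0],[0,0,0,0,0,0,0]]'
python3 - <<'E'
from meas import *
p,d,M,o=snap("w18");print(o["position"],o["joint_pos"].round(2))
print(grey("w18",zr=.060,g=(.5753,.2533,208.5)))
X=cloud(M,d);L=np.array([[np.cos(np.radians(208.55)),np.sin(np.radians(208.55))],[-np.sin(np.radians(208.55)),np.cos(np.radians(208.55))]])
q=(X[...,:2]-[.5753,.2533])@L.T
for n,a,b,c,e in[("floor+",30,50,-25,25),("floor-",-50,-30,-25,25),("rim+x",79,86,-30,30),("rim-x",-86,-79,-30,30),("rim+y",-20,20,56,62),("rim-y",-20,20,-62,-56)]:
    m=(q[...,0]*1e3>a)&(q[...,0]*1e3<b)&(q[...,1]*1e3>c)&(q[...,1]*1e3<e);z=X[...,2][m];print(n,m.sum(),np.percentile(z,[10,50,90,97]).round(4) if m.sum() else 0)
E
```

```text
clock: 25.0
position: [0.5754, 0.2534, 0.0788]
ee_rot: [0.511, 0.86, -0.0, 0.0]
ft_force: [-0.8, 0.8, -0.3]
grip_width: 0.797
clock: 25.8
position: [0.5525, 0.2953, 0.2712]
ee_rot: [0.511, 0.86, 0.0, 0.0]
ft_force: [-0.4, 0.2, -0.8]
grip_width: 0.997
[0.55246703 0.29529607 0.27117672] [-1.08  0.38  0.69  1.47 -0.24  1.38  0.11]
  side residual mm [np.float64(1.2), np.float64(1.3), np.float64(1.6), np.float64(1.4)] 373
((np.float64(0.5744200834202515), np.float64(0.2543626323105349), np.float64(208.5742709841725)), np.float64(0.05966723444248701))
floor+ 792 [0.0317 0.0326 0.0335 0.034 ]
floor- 791 [0.0316 0.0326 0.0334 0.0339]
rim+x 481 [0.0541 0.0598 0.0612 0.0617]
rim-x 461 [0.0553 0.0598 0.0611 0.0615]
rim+y 214 [0.0561 0.06   0.0611 0.0615]
rim-y 5196 [0.3197 0.3255 0.3289 0.3296]
```

View pics/w18.png

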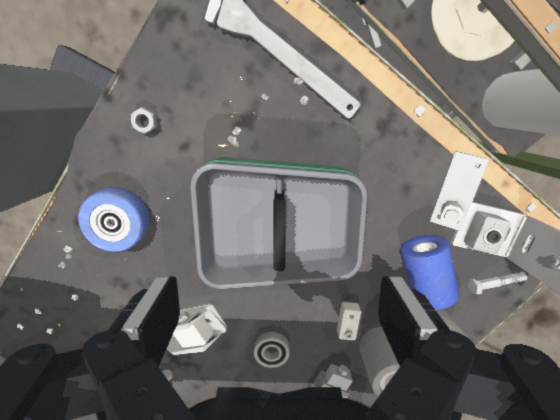

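```bash
python3 - <<'E'
from h import *
for t in["w2","w5","w11","w12","w18"]:
    p,d,M=load(t);X=cloud(M,d);q=X[(X[...,2]>.009)&(X[...,2]<.018)&(np.hypot(X[...,0]-.6566,X[...,1]-.0822)<.034)]
    print(t,len(q),((q.min(0)+q.max(0))/2).round(4),(q.max(0)-q.min(0)).round(4),np.median(q[:,2]).round(4))
for t in["w5","w11","w15","w18"]:
    p,d,M=load(t);X=cloud(M,d);q=X[(X[...,2]>.008)&(X[...,2]<.016)&(np.hypot(X[...,0]-.402,X[...,1]-.276)<.025)]
    print("nut",t,len(q),((q.min(0)+q.max(0))/2).round(4),(q.max(0)-q.min(0)).round(4),np.median(q[:,2]).round(4))
E
python3 -m creep '[[0,0,-0.143,0,0,0,0],[0,0,-0.143,0,0,0,0],[0,0,-0.143,0,0,0,0],[0,0,-0.143,0,0,0,0],[0,0,-0.143,0,0,0,0],[0,0,-0.143,0,0,0,0],[0,0,-0.143,0,0,0,0],[0,0,-0.143,0,0,0,0]]'
python3 -m creep '[[0,0,-0.143,0,0,0,0],[0,0,-0.143,0,0,0,0],[0,0,-0.141,0,0,0,0],[0,0,0,0,0,0,0]]'
python3 -c "
from h import *
go(0.60,0.06,0.24,118.57)"
```

```text
w2 957 [0.6566 0.0822 0.0129] [0.0466 0.0468 0.0077] 0.0141
w5 954 [0.6561 0.0827 0.0126] [0.0462 0.0464 0.0072] 0.0138
w11 1728 [0.6565 0.0826 0.0126] [0.048  0.0474 0.0071] 0.0139
w12 1601 [0.6559 0.0823 0.0128] [0.0477 0.0467 0.0075] 0.0139
w18 793 [0.6563 0.0829 0.0128] [0.0467 0.0477 0.0075] 0.0138
nut w5 456 [0.3994 0.2768 0.0119] [0.0264 0.024  0.0078] 0.0135
nut w11 616 [0.3995 0.2769 0.0119] [0.0263 0.0247 0.0078] 0.0134
nut w15 666 [0.3992 0.277  0.0119] [0.0268 0.0241 0.0079] 0.0133
nut w18 368 [0.3987 0.2768 0.012 ] [0.0279 0.0247 0.008 ] 0.0135
clock: 26.65
position: [0.5529, 0.2937, 0.2698]
ee_rot: [-0.037, 0.999, -0.001, -0.001]
ft_force: [-0.4, -0.3, 0.4]
grip_width: 0.999
clock: 27.05
position: [0.5529, 0.2937, 0.2699]
ee_rot: [-0.247, 0.969, -0.0, -0.001]
ft_force: [0.8, -0.0, 0.8]
grip_width: 1.003
turn [-0.001 -0.001 -0.   ] shift [  70.4 -227.8   29.9] t 27.05
```

```bash
python3 -c "
from h import *
go(0.6563,0.0825,0.10,118.57)"
```

```text
turn [-0.001 -0.001 -0.   ] shift [  10.2 -234.9  169.9] t 27.05
```

```bash
python3 -m creep '[[0,0,0,2,-42,0,0],[0,0,0,2,-42,10,0],[0,0,0,2,-42,20,0],[0,0,0,2,-42,20,0],[0,0,0,2,-40,20,0],[0,0,0,0,-27,35,0],[0,0,0,0,0,40,0],[0,0,0,0,0,25,0]]'
python3 -m creep '[[0,0,0,0,0,0,0],[0,0,0,0,0,0,0]]'
python3 -c "
from h import *
go(0.6563,0.0825,0.06,118.57);snap('w19')"
```

```text
clock: 27.85
position: [0.6549, 0.0814, 0.0971]
ee_rot: [-0.243, 0.97, -0.0, -0.002]
ft_force: [0.3, 1.2, -0.3]
grip_width: 0.999
clock: 28.05
position: [0.6562, 0.0836, 0.101]
ee_rot: [-0.245, 0.969, -0.0, -0.0]
ft_force: [-0.2, -0.0, 0.9]
grip_width: 1.002
turn [-0.    -0.001 -0.003] shift [ 0.4 -1.  41. ] t 28.05
```

View pics/w19.png

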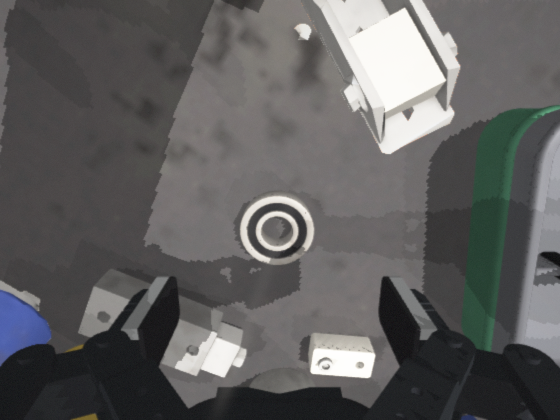

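```bash
python3 -m creep '[[0,0,0,0,-1,30,0],[0,0,0,0,0,30,0],[0,0,0,0,0,15,0],[0,0,0,0,0,0,0],[0,0,0,0,0,0,60]]' 40
python3 -m creep '[[0,0,0,0,0,0,100],[0,0,0,0,0,0,160],[0,0,0,0,0,0,160],[0,0,0,0,0,0,160],[0,0,0,0,0,0,160]]' 40
python3 -c "
from h import *
snap('w20')"
```

```text
clock: 28.6
position: [0.6576, 0.0833, 0.0274]
ee_rot: [-0.246, 0.969, -0.0, 0.001]
ft_force: [-0.4, -0.3, -0.6]
grip_width: 0.855
clock: 29.1
position: [0.6576, 0.0835, 0.0277]
ee_rot: [-0.246, 0.969, 0.0, 0.001]
ft_force: [-1.8, -0.5, 7.6]
grip_width: 0.528
```

View pics/w20.png

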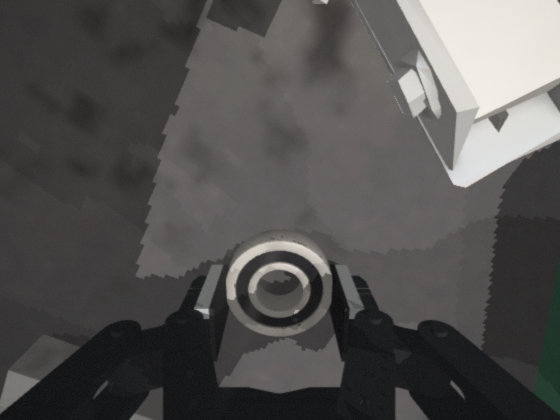

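```bash
python3 -m creep '[[0,0,0,0,0,-15,160],[0,0,0,0,0,-40,160],[0,0,0,0,0,-45,160],[0,0,0,0,0,-45,160],[0,0,0,0,0,-10,160],[0,0,0,0,0,0,160]]' 50
python3 -c "
from h import *
snap('w21');go(0.5426,0.2366,0.12,118.57)"
```

```text
clock: 29.75
position: [0.6577, 0.0833, 0.1839]
ee_rot: [-0.246, 0.969, 0.0, 0.002]
ft_force: [0.3, 0.5, -1.9]
grip_width: 0.525
turn [ 0.     0.002 -0.   ] shift [ 26.9 189.1  61.5] t 29.8
```

View pics/w21.png

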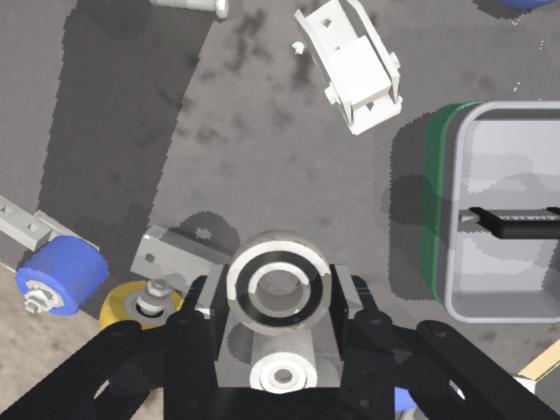

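```bash
python3 -m creep '[[0,0,0,5,38,0,160],[0,0,0,5,38,0,160],[0,0,0,5,38,0,160],[0,0,0,6,38,0,160],[0,0,0,6,37,10,160],[0,0,0,0,0,40,160],[0,0,0,0,0,10,160],[0,0,0,0,0,0,160]]' 
python3 -m creep '[[0,0,0,0,0,0,160]]'
python3 -c "
from h import *
snap('w22');go(0.5426,0.2366,0.0605,118.57)"
```

```text
clock: 30.6
position: [0.5412, 0.2347, 0.1181]
ee_rot: [-0.246, 0.969, -0.001, -0.003]
ft_force: [-0.1, -0.4, 0.5]
grip_width: 0.523
clock: 30.7
position: [0.5433, 0.2352, 0.1211]
ee_rot: [-0.246, 0.969, -0.0, -0.0]
ft_force: [0.1, -0.8, -0.8]
grip_width: 0.524
turn [-0.001  0.001 -0.002] shift [ 0.4  1.5 61.2] t 30.75
```

View pics/w22.png

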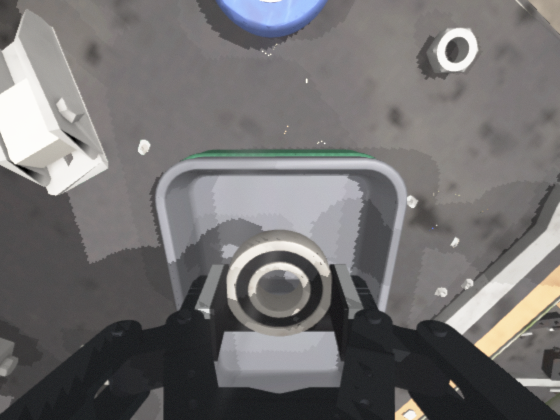

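```bash
python3 -m creep '[[0,0,0,0,1,25,160],[0,0,0,0,0,20,160],[0,0,0,0,0,10,160],[0,0,0,0,0,4,160],[0,0,0,0,0,0,160],[0,0,0,0,0,0,160]]' 
python3 -c "
from h import *
snap('w23');go(0.5426,0.2366,0.0605,118.57)"
```

```text
clock: 31.35
position: [0.5428, 0.2374, 0.0627]
ee_rot: [-0.246, 0.969, 0.0, 0.001]
ft_force: [0.7, -0.2, -1.2]
grip_width: 0.523
turn [ 0.     0.002 -0.001] shift [ 0.6 -0.7  2.3] t 31.4
```

View pics/w23.png

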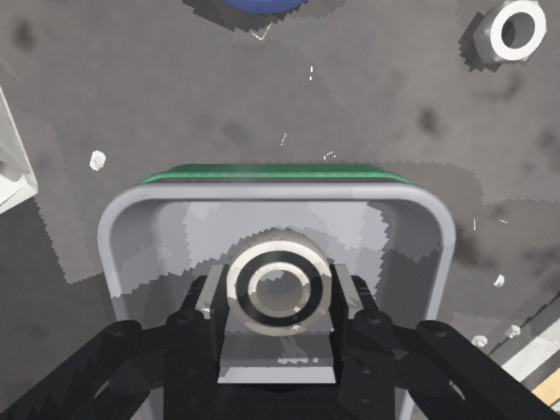

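```bash
python3 -m creep '[[0,0,0,0,0,2,160],[0,0,0,0,0,0,160],[0,0,0,0,0,0,160]]' 
python3 -m creep '[[0,0,0,0,0,0,100],[0,0,0,0,0,0,90],[0,0,0,0,0,0,90],[0,0,0,0,0,-10,90],[0,0,0,0,0,-30,90],[0,0,0,0,0,-40,90],[0,0,0,0,0,-45,90],[0,0,0,0,0,-45,0]]'
python3 - <<'E'
from h import *
p,d,M,o=snap('w24');X=cloud(M,d)
q=X[(X[...,2]>.041)&(X[...,2]<.052)&(np.hypot(X[...,0]-.5412,X[...,1]-.2358)<.03)]
print(len(q),((q.min(0)+q.max(0))/2).round(4),(q.max(0)-q.min(0)).round(4),np.percentile(q[:,2],[10,50,90]).round(4))
go(0.40,0.277,0.15,90)
E
```

```text
clock: 31.7
position: [0.5421, 0.2374, 0.0598]
ee_rot: [-0.247, 0.969, 0.0, 0.0]
ft_force: [-0.3, 0.1, -0.3]
grip_width: 0.522
clock: 32.5
position: [0.5418, 0.2369, 0.2321]
ee_rot: [-0.246, 0.969, 0.0, 0.0]
ft_force: [0.1, 0.8, -0.0]
grip_width: 0.799
1750 [0.5413 0.2369 0.0451] [0.0471 0.0466 0.008 ] [0.0449 0.0461 0.0472]
turn [0.003 0.01  0.497] shift [144.7  39.1  90.3] t 32.55
```

View pics/w24.png

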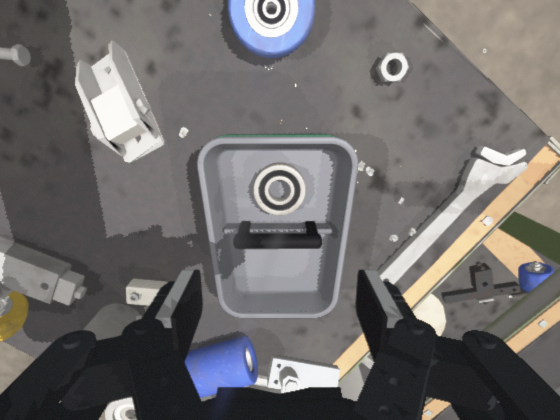

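```bash
python3 -m creep '[[0,0,0.125,10,0,10,60],[0,0,0.125,15,0,10,100],[0,0,0.125,15,0,10,100],[0,0,0.122,15,0,10,100],[0,0,0,25,10,10,100],[0,0,0,25,10,10,100],[0,0,0,0,0,0,100]]'
python3 -c "
from h import *
go(0.40,0.277,0.15,90)"
```

```text
clock: 33.25
position: [0.4367, 0.2427, 0.1688]
ee_rot: [-0.002, 1.0, 0.0, -0.001]
ft_force: [0.3, -0.5, 0.4]
grip_width: 0.612
turn [ 0.    -0.003  0.005] shift [36.7 34.3 18.8] t 33.25
```

```bash
python3 -m creep '[[0,0,0.004,18,17,10,100],[0,0,0,18,17,9,100],[0,0,0,0,0,0,100],[0,0,0,0,0,0,100]]'
python3 - <<'E'
from h import *
p,d,M,o=snap('w25');X=cloud(M,d)
m=(X[...,2]>.0085)&(X[...,2]<.017)&(np.hypot(X[...,0]-.3993,X[...,1]-.2769)<.022)
q=X[m];print(len(q),((q.min(0)+q.max(0))/2).round(4),(q.max(0)-q.min(0)).round(4),np.median(q[:,2]).round(4))
h=cv2.convexHull((q[:,:2]*1000).astype(np.float32));
a=np.radians(np.arange(0,180,1));w=[np.ptp(h[:,0]@np.array([np.cos(t),np.sin(t)])) for t in a];w=np.array(w)
w3=(w[:60]+w[60:120]+w[120:180])/3;k=w3.argmin();print("min width dir deg (mod 60)",k,w3[k],w3.max(), "orig",[w[k+60*i].round(1) for i in range(3)])
cv2.imwrite("pics/w25z.png",cv2.resize(p[150:330,190:370],None,fx=3,fy=3))
go(0.3993,0.2769,0.15,90)
E
```

```text
clock: 33.65
position: [0.4044, 0.2754, 0.1511]
ee_rot: [0.001, 1.0, 0.0, 0.0]
ft_force: [0.3, 0.2, 0.5]
grip_width: 0.609
608 [0.399  0.2768 0.0119] [0.0268 0.0239 0.0068] 0.0133
min width dir deg (mod 60) 27 24.19960821279807 26.612148183766475 orig [np.float64(24.3), np.float64(24.0), np.float64(24.3)]
turn [ 0.001  0.001 -0.003] shift [5.6 1.8 1.3] t 33.7
```

View pics/w25.png

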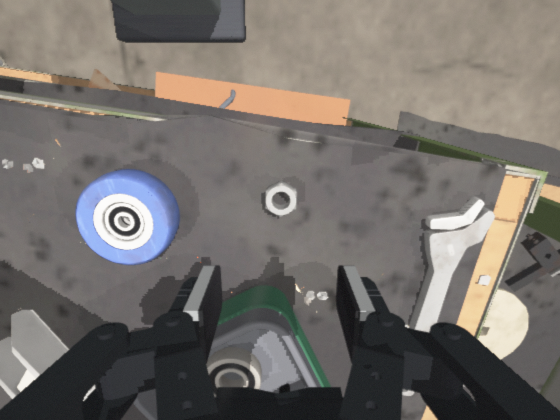

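```bash
python3 -m creep '[[0,0,0.05,5,2,30,100],[0,0,0,0,0,40,100],[0,0,0,0,0,30,100],[0,0,0,0,0,0,100],[0,0,0,0,0,0,100]]' 40
python3 -c "
from h import *
go(0.399,0.2768,0.0275,87)"
```

```text
clock: 34.2
position: [0.4, 0.277, 0.0515]
ee_rot: [0.027, 1.0, -0.0, 0.0]
ft_force: [-0.1, 0.7, 0.7]
grip_width: 0.609
turn [-0.     0.001 -0.002] shift [ 1.  -0.2 24. ] t 34.2
```

```bash
python3 -m creep '[[0,0,0,1,0,15,100],[0,0,0,0,0,7,100],[0,0,0,0,0,0,100],[0,0,0,0,0,0,140],[0,0,0,0,0,0,170],[0,0,0,0,0,0,220],[0,0,0,0,0,0,220],[0,0,0,0,0,0,220]]' 40
python3 -c "
from h import *
snap('w26')"
```

```text
clock: 35.0
position: [0.3983, 0.2779, 0.0296]
ee_rot: [0.026, 1.0, 0.001, 0.0]
ft_force: [-1.3, -1.6, 7.8]
grip_width: 0.264
```

View pics/w26.png

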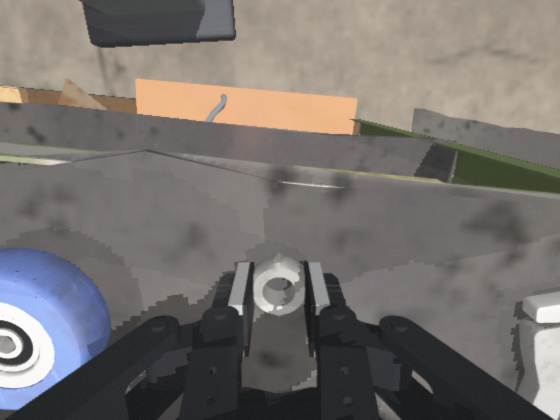

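```bash
python3 -m creep '[[0,0,0,0,0,-15,220],[0,0,0,0,0,-40,220],[0,0,0,0,0,-45,220],[0,0,0,0,0,-40,220],[0,0,-0.14,0,0,0,220],[0,0,-0.14,0,0,0,220],[0,0,-0.14,0,0,0,220],[0,0,-0.13,0,0,0,220]]' 50
python3 -m creep '[[0,0,0,0,0,0,220]]'
python3 -c "
from h import *
snap('w27');go(0.608,0.2722,0.12,118.57)"
```

```text
clock: 35.85
position: [0.3979, 0.2775, 0.1691]
ee_rot: [-0.249, 0.969, 0.0, 0.0]
ft_force: [0.9, -0.4, -0.3]
grip_width: 0.26
clock: 35.95
position: [0.3979, 0.2775, 0.169]
ee_rot: [-0.247, 0.969, 0.0, 0.0]
ft_force: [0.1, -0.4, -0.1]
grip_width: 0.257
turn [ 0.     0.    -0.004] shift [-182.  -105.1   48.9] t 36.0
```

View pics/w27.png

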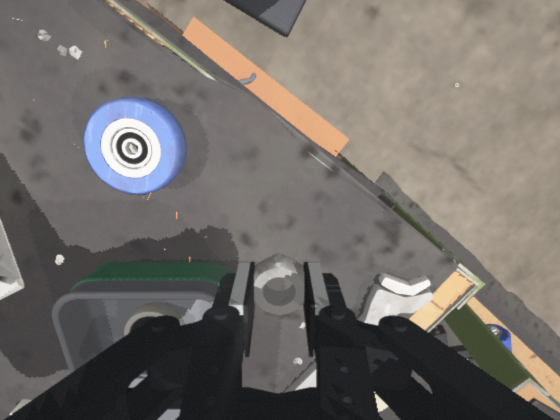

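```bash
python3 -m creep '[[0,0,-0.004,-36,-21,0,220],[0,0,0,-36,-21,0,220],[0,0,0,-36,-21,0,220],[0,0,0,-37,-21,0,220],[0,0,0,-37,-21,0,220],[0,0,0,0,0,35,220],[0,0,0,0,0,14,220],[0,0,0,0,0,0,220]]'
python3 -m creep '[[0,0,0,0,0,0,220]]'
python3 -c "
from h import *
snap('w28');go(0.608,0.2722,0.062,118.57)"
```

```text
clock: 36.8
position: [0.6058, 0.2724, 0.1168]
ee_rot: [-0.247, 0.969, -0.001, -0.003]
ft_force: [-0.5, 0.2, -0.1]
grip_width: 0.261
clock: 36.9
position: [0.6073, 0.2733, 0.1203]
ee_rot: [-0.248, 0.969, 0.0, -0.0]
ft_force: [-0.3, -0.1, 1.0]
grip_width: 0.258
turn [0.001 0.001 0.002] shift [ 0.4 -1.2 59.1] t 36.95
```

View pics/w28.png

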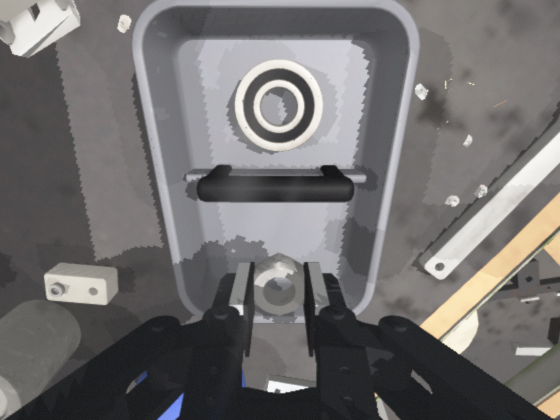

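```bash
python3 -m creep '[[0,0,0,0,-1,25,220],[0,0,0,0,0,20,220],[0,0,0,0,0,9,220],[0,0,0,0,0,3,220],[0,0,0,0,0,0,220],[0,0,0,0,0,0,220]]'
python3 -c "
from h import *
snap('w29');go(0.608,0.2722,0.062,118.57)"
```

```text
clock: 37.55
position: [0.6091, 0.2722, 0.064]
ee_rot: [-0.248, 0.969, 0.0, 0.001]
ft_force: [0.8, -0.1, 0.1]
grip_width: 0.253
turn [0.    0.002 0.003] shift [0.9 0.5 1.9] t 37.6
```

View pics/w29.png

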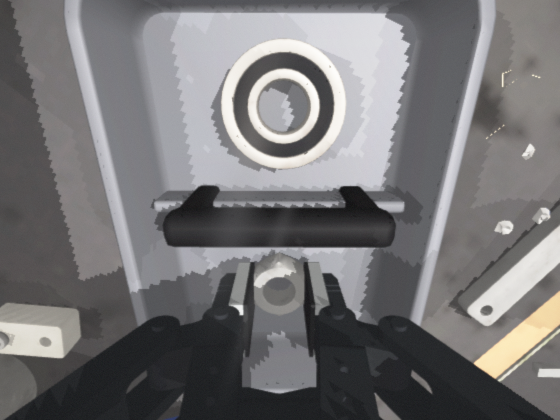

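```bash
python3 -m creep '[[0,0,0,1,0,2,220],[0,0,0,0,0,0,220],[0,0,0,0,0,0,220]]'
python3 -m creep '[[0,0,0,0,0,0,175],[0,0,0,0,0,0,150],[0,0,0,0,0,0,150],[0,0,0,0,0,-15,150],[0,0,0,0,0,-35,150],[0,0,0,0,0,-45,150],[0,0,0,0,0,-45,150],[0,0,0,0,0,-35,150]]'
python3 -m creep '[[0,0,0,20,0,-10,150],[0,0,0,0,0,0,100],[0,0,0,0,0,0,100]]'
python3 - <<'E'
from meas import *
p,d,M,o=snap('w30');X=cloud(M,d)
print(grey("w30",zr=.060,g=(.5753,.2533,208.5)))
for n,c,a in[("nut",(.608,.2722),.02),("bearing",(.5412,.2362),.03)]:
    q=X[(X[...,2]>.039)&(X[...,2]<.052)&(np.hypot(X[...,0]-c[0],X[...,1]-c[1])<a)]
    print(n,len(q),((q.min(0)+q.max(0))/2).round(4),(q.max(0)-q.min(0)).round(4),np.percentile(q[:,2],[5,50,95]).round(4))
t,dt=camera("top");cv2.imwrite("pics/top1.png",t);cv2.imwrite("pics/top1z.png",cv2.resize(t[110:310,130:390],None,fx=3,fy=3,interpolation=2))
s,_=camera("scene");cv2.imwrite("pics/scene1.png",s)
E
```

```text
clock: 37.9
position: [0.6082, 0.2717, 0.0618]
ee_rot: [-0.248, 0.969, 0.0, 0.001]
ft_force: [0.1, 0.0, 6.2]
grip_width: 0.258
clock: 38.7
position: [0.608, 0.2712, 0.24]
ee_rot: [-0.248, 0.969, 0.0, 0.002]
ft_force: [0.7, 0.7, 0.0]
grip_width: 0.411
clock: 39.0
position: [0.5899, 0.2618, 0.2464]
ee_rot: [-0.248, 0.969, 0.0, 0.0]
ft_force: [-1.0, -0.1, -1.1]
grip_width: 0.604
  side residual mm [np.float64(1.0), np.float64(1.4), np.float64(1.4), np.float64(1.4)] 434
((np.float64(0.5745618224972238), np.float64(0.25341756444926095), np.float64(208.55453019029073)), np.float64(0.059717901517103635))
nut 407 [0.6088 0.2719 0.0434] [0.0245 0.0269 0.0088] [0.0403 0.0453 0.0465]
bearing 1838 [0.5412 0.2371 0.044 ] [0.0465 0.0464 0.01  ] [0.0446 0.0461 0.0476]
```

View pics/w30.png

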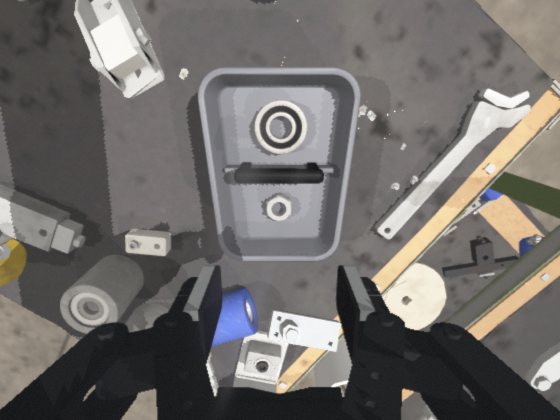

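View pics/scene1.png

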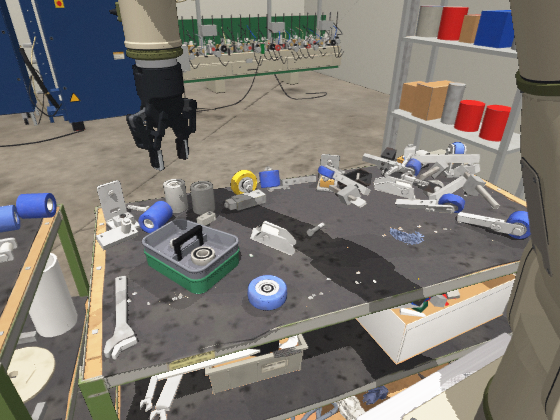

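```bash
python3 -c "
from workcell import *
print(hand_in())"
```

```text
the job is handed in; nothing more can be done
None
```

The wheel kit is packed in the order asked, and I handed it in at about 39 s. The hand-in gives no verdict.

- **Wheels:** the small wheel (22 mm high) went into the narrow end of the green tray and the big one (20 mm high) into the wide end. Both lay flat in the picture taken before I covered them.
- **Grey tray:** I turned it about 34° and lowered it until it met the rim. Afterwards its rim stood about 60 mm above the table and its floor about 32.6 mm, level in both compartments. The underside-to-underside height therefore matches the stated 29 mm. In the final check its centre was within about 1 mm of the green tray's, and its angle within 0.1°.
- **Bearing and nut:** both lie flat, the bearing in the wide end (top at about 46 mm) and the nut in the narrow end (top at about 45 mm). Each is within about 1.5 mm of its compartment middle.
- **Left alone:** I never touched the blue wheel or the wheel on the block. They looked unmoved in the last pictures, though I did not measure them. The gripper is about 0.25 m up and touching nothing.

**Checks that disagreed:**
- One two-view height for the small wheel came out near 0 mm. I trusted the depth reading instead, about 22 mm, which matches its stated height.
- One outline fit of the grey tray from far off had sides off by up to 9 mm. I measured again from above before gripping it.
- The largest wrist force I saw at the end of any move was about 10 N, but forces were only reported then, so any brief peaks went unseen.

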